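# Build a sieve stack on the shaker

## Robot

A 6-joint arm with a two-finger parallel gripper is mounted at the origin on a cart in front of the work surface, level with it; the furniture and walls round the work are solid. World frame = base frame: x ahead of the robot, y to its left, z up, the work surface at z = 0. Lengths are in mm, angles in rad, forces in N, time in s.
With the tool pointing down it reaches from about 375 to 750 mm from the base axis. Payload 9 kg.
Tool frame: the origin (TCP) lies on the centre line of the jaws, within the pads' length; the fingertips stand 22 mm ahead of it and the grasp point (between the pads) lies 3 mm ahead of it; y points along the fingers, z is the direction in which the jaws open and shut, and the axes are right-handed (so a half turn about y gives the same grasp; the last joint's range is limited). The gripper opens to 85 mm and grips with 20 to 120 N. Pads are 22 mm wide; open, the fingers measure 114 mm over their backs; the gripper's body (76 mm by 85 mm) begins 54 mm behind the grasp point. The pads swing forward as they close: fully open they stand 13 mm farther back than shut.
Start: joints at [-1.327, 0.104, 0.097, 1.564, 0, 1.353], TCP at [267.35, -537.176, 253.331] pointing down, gripper open.
Joint ranges: [-2.99, 2.99], [-0.84, 1.86], [-1.1, 1.16], [-1.84, 2.11], [-1.51, 1.56], [-3.14, 3.14]. Speed limits (rad/s): [2.22, 2.22, 2.57, 3.14, 3.14, 3.14].

## Interface

Orientations are given as a unit quaternion [w, x, y, z].
In Python, from station import readout, capture, manip gives the robot as it stands. The module is installed in compiled form; this text tells all that it offers.
- The arm moves only by the tool move_arm, never from a script. Its argument "commands" is a list that holds one entry, the list of rows, each a list of 7 numbers: the turn, a rotation vector about the tool's x, y, z each as a share of 60 degrees, from -1 to 1, then the shift along the tool's x, y, z each as a share of 75 cm, from -1 to 1, then the closure in counts, from 0 (fully open) to 255 (shut). A call has 1 to 8 rows; each row shifts and turns the pose as measured when the row begins, along the tool's axes as they then stand; what a row does not reach is not made up. A row lasts 1/10 s, in which the tool goes at most 50 mm and 8.59 degrees, less where a joint would pass 70% of its speed; a pose out of reach is approached as far as the arm can. A call with a number of a shift or a turn outside -1 to 1 is refused whole. A call with a gripper value outside its range is refused whole. The fingers move at their own pace and stop on an object; the grip force is fixed at half the most. Time passes only in rows, so rows that do not move let the fingers close. It gives the time, the measured TCP pose, the force and the opening at its end, in the units of the state.
- readout.read_state(): the state, without advancing time (a new reading comes with each control period).
- capture(name): name is "scene" or "top" or "wrist"; returns a dict with "color" (384x512x3 uint8, red, green, blue), "fx", "fy", "cx", "cy" (pixels), "k1" (the pictures are not rectified: a ray, as slopes to the right and down, at radius r is drawn at 1 + k1 r^2 times it, then the intrinsics apply), "R" (3x3) and "t" (3): a world point X has camera coordinates R X + t. Camera axes: x right, y down, z forward; pixel columns grow to the right and rows downward; lengths in mm; the calibration is good to about 2 mm. A picture is of the moment at which its call begins. There is no depth.
- manip.sign_off(): hands the job in, once; it reports no verdict.
The state is a dict: "t": time; "joints": joint angles; "qvel": joint speeds; "effort": joint torques, N m; "tool_pos": TCP position; "orientation": TCP orientation; "force": force on the tool from outside, world axes, zero at the start; "moment": the same for the moment, N m; "opening": finger opening in mm.
Only numpy, scipy, OpenCV 4.12 (cv2) and the standard library are available. Lean on these libraries where they do the work, as an engineer would, in place of code of your own. Each camera call takes 0.05 s, during which the arm holds its last target.

## Task

Set up the little sediment sieves on the shaker, from the bottom up: the black collecting pan into the ring on the shaker's plate, then the fine (blue) sieve, the medium (green) sieve, the coarse (orange) sieve, and last the grey lid. Each piece must sit fully home and level in the one below it, with nothing holding it at the end. Leave the two sample vials and the tally counter where they stand.

Things in the scene. Friction and masses are not known exactly. Their poses are not given: they have to be found in the camera images.
- seat (a point): Target: the fixed shaker, a white box 112 x 140 mm, black front panel, with a round aluminium plate 104 mm across, its top 47 mm above the bench. In its middle stands a steel ring, 56 mm outside, 50.4 mm inside, 9 mm high. Point: centre of the ring's mouth at its rim, 56 mm above the bench; z up. The pan's skirt fits inside; the pan's point then lies 10 mm above this one.
- pan_mid (a point): Collecting pan: black open cup, floor 21 mm below the rim. 56 mm across, 36 mm high, about 60 g, standing on a skirt 8 mm high (tapering 47 to 42 mm) that fits the 50.4 mm mouth of the piece below; its shoulder then rests on that rim, its point 28 mm above the lower piece's. Point: on the axis, half-way up (18 mm above the foot); z up. Grip the straight wall, fingertips 8 mm or more above the foot, to clear the rim below.
- fine_mid (a point): Fine sieve: blue round frame, very close mesh 21 mm below the rim. 56 mm across, 36 mm high, about 60 g, standing on a skirt 8 mm high (tapering 47 to 42 mm) that fits the 50.4 mm mouth of the piece below; its shoulder then rests on that rim, its point 28 mm above the lower piece's. Point: on the axis, half-way up (18 mm above the foot); z up. Grip the straight wall, fingertips 8 mm or more above the foot, to clear the rim below.
- medium_mid (a point): Medium sieve: green round frame, 3 mm mesh 21 mm below the rim. 56 mm across, 36 mm high, about 60 g, standing on a skirt 8 mm high (tapering 47 to 42 mm) that fits the 50.4 mm mouth of the piece below; its shoulder then rests on that rim, its point 28 mm above the lower piece's. Point: on the axis, half-way up (18 mm above the foot); z up. Grip the straight wall, fingertips 8 mm or more above the foot, to clear the rim below.
- coarse_mid (a point): Coarse sieve: orange round frame, 6 mm mesh 21 mm below the rim. 56 mm across, 36 mm high, about 60 g, standing on a skirt 8 mm high (tapering 47 to 42 mm) that fits the 50.4 mm mouth of the piece below; its shoulder then rests on that rim, its point 28 mm above the lower piece's. Point: on the axis, half-way up (18 mm above the foot); z up. Grip the straight wall, fingertips 8 mm or more above the foot, to clear the rim below.
- lid_mid (a point): Lid: grey round cover, about 50 g, 43 mm high: skirt 8 mm high like the sieves', disc 56 mm across from 8 to 14 mm, upright round knob 24 mm across from 14 to 43 mm. Point: in the knob, on the axis, 30 mm above the foot; z up. Grip the knob, fingertips more than 14 mm above the foot. Seated, the point is 40 mm above that of the coarse sieve.
- vial_0_mid (a point): Bystander: upright sample vial with a blue cap and brown contents, 24 mm across, 50 mm high, loose; the point is its centre, 25 mm up.
- vial_2_mid (a point): Bystander: upright sample vial with a white cap and blue contents, 24 mm across, 50 mm high, loose; the point is its centre, 25 mm up.
- tally_counter_mid (a point): Bystander: white hand tally counter, 29 x 42 x 45 mm, loose, standing; the point is on its axis 20 mm up.
- eyepieces (a point): Obstacle: the fixed binocular microscope, 350 mm high, beyond and to the left of the work, 166 mm wide. The point is at the front of its eyepieces, the part nearest the robot; the eyepieces overhang from 290 to 350 mm above the bench, the foot begins 55 mm farther back. Keep the gripper and wrist clear: when crossing in front of it, stay close to the robot.

How it is judged (in metres and radians):
On the way, in this order (a step that is already met when the one before it is completed fails the run):
1. the black collecting pan is seated in the ring of the shaker's plate (z of pan_mid in the frame of seat between 0.0075 and 0.0125 m and horizontal distance between pan_mid and seat below 0.004 m and angle between pan_mid's own z axis and vertical below 0.05 rad), for 0.2 s.
2. the fine (blue) sieve is seated in the pan (z of fine_mid in the frame of pan_mid between 0.0255 and 0.0305 m and horizontal distance between fine_mid and pan_mid below 0.004 m and angle between fine_mid's own z axis and vertical below 0.05 rad), for 0.2 s.
3. the medium (green) sieve is seated in the fine sieve (z of medium_mid in the frame of fine_mid between 0.0255 and 0.0305 m and horizontal distance between medium_mid and fine_mid below 0.004 m and angle between medium_mid's own z axis and vertical below 0.05 rad), for 0.2 s.
4. the coarse (orange) sieve is seated in the medium sieve (z of coarse_mid in the frame of medium_mid between 0.0255 and 0.0305 m and horizontal distance between coarse_mid and medium_mid below 0.004 m and angle between coarse_mid's own z axis and vertical below 0.05 rad), for 0.2 s.
5. the grey lid is seated in the coarse sieve (z of lid_mid in the frame of coarse_mid between 0.0375 and 0.0425 m and horizontal distance between lid_mid and coarse_mid below 0.004 m and angle between lid_mid's own z axis and vertical below 0.05 rad), for 0.2 s.
At the end, for the whole second after the job is handed in: Pan in the shaker's ring, then fine, medium and coarse sieve and lid, each nested in the one below: height within 2.5 mm of fully home, axes within 4 mm of each other, tilt under 0.05 rad, all released and at rest (all of step 1 and all of step 2 and all of step 3 and all of step 4 and all of step 5 and linear speed of each of pan, fine, medium, coarse, lid below 0.02 m/s and angular speed of each of pan, fine, medium, coarse, lid below 0.2 rad/s); the robot touches nothing.
It fails at once if the vial with the blue cap is pushed more than 20 mm or knocked over (distance of vial_0_mid from where it was at the start of the episode above 0.02 m or angle between vial_0_mid's own z axis and vertical above 0.5 rad).
It fails at once if the vial with the white cap is pushed more than 20 mm or knocked over (distance of vial_2_mid from where it was at the start of the episode above 0.02 m or angle between vial_2_mid's own z axis and vertical above 0.5 rad).
It fails at once if the tally counter is pushed more than 20 mm or knocked over (distance of tally_counter_mid from where it was at the start of the episode above 0.02 m or angle between tally_counter_mid's own z axis and vertical above 0.5 rad).
It also fails if it takes over 122 s, if anything falls off the work surface, if the arm or the gripper's body presses on something with over 40 N, if the wrist force passes 120 N, or if a joint passes its speed limit or range.

## Working session

There is one attempt and no reset: what is moved stays moved. The work goes in short steps, Python scripts to look and compute and a tool call to move; the robot and the scene stay as the last step left them, time stands still between calls to the robot, and variables do not carry over. Pictures are saved under pics/ and viewed, and the job is handed in when it is done.

Besides the shell and the picture viewer there is one more tool, called after "Request:" by a JSON object that holds its "api" and its "payload". move_arm: Moves the arm, as the interface text tells. Its arguments: {"type":"object","properties":{"commands":{"type":"array"}},"required":["commands"]}

```bash
mkdir -p pics; ls
cat > h.py <<'E'
from station import readout, capture, manip
import numpy as np, cv2
def snap(n,f):
    c=capture(n); cv2.imwrite('pics/'+f,cv2.cvtColor(c['color'],cv2.COLOR_RGB2BGR)); np.save('pics/'+f+'.npy',c,allow_pickle=True); return c
E
python3 - <<'E'
from h import *
print(readout.read_state())
for n in ['scene','top','wrist']:
    c=snap(n,n+'0.png'); print(n,{k:np.round(v,3).tolist() if k!='color' else 0 for k,v in c.items()})
E
```

```text
pics
{'t': 0.0, 'joints': array([-1.32671535e+00,  1.04733986e-01,  9.64674234e-02,  1.56390876e+00,
        3.85999396e-05,  1.35306507e+00]), 'qvel': array([ 1.37301183e-04, -1.20431154e-03, -2.13340417e-03, -6.04654151e-05,
       -1.17544416e-03, -2.16180922e-04]), 'effort': array([-7.79953116e-04, -5.56938851e+01,  5.03641069e+01,  1.70106499e-02,
       -4.81125990e-04, -1.74484154e-05]), 'tool_pos': array([ 267.26835604, -536.84152597,  252.50098711]), 'orientation': array([ 0.16183541, -0.16182097,  0.68882728, -0.68785191]), 'force': array([ 0.27436131, -0.4152533 , -1.06433971]), 'moment': array([-0.02856326,  0.02809318, -0.02280303]), 'opening': 85.45774995138348}
scene {'color': 0, 'fx': 422.238, 'fy': 422.238, 'cx': 260.962, 'cy': 190.103, 'k1': -0.08, 'R': [[-0.5, -0.866, -0.007], [-0.529, 0.312, -0.789], [0.685, -0.391, -0.615]], 't': [263.532, 445.997, 873.976]}
top {'color': 0, 'fx': 439.129, 'fy': 439.129, 'cx': 258.112, 'cy': 201.892, 'k1': 0.031, 'R': [[-0.009, -1.0, 0.002], [-0.996, 0.009, -0.086], [0.086, -0.002, -0.996]], 't': [-21.544, 581.94, 1181.053]}
wrist {'color': 0, 'fx': 338.429, 'fy': 338.429, 'cx': 253.0, 'cy': 189.288, 'k1': -0.031, 'R': [[0.445, -0.895, -0.001], [-0.847, -0.422, 0.323], [-0.29, -0.143, -0.946]], 't': [-599.998, -41.285, 380.846]}
```

View pics/scene0.png

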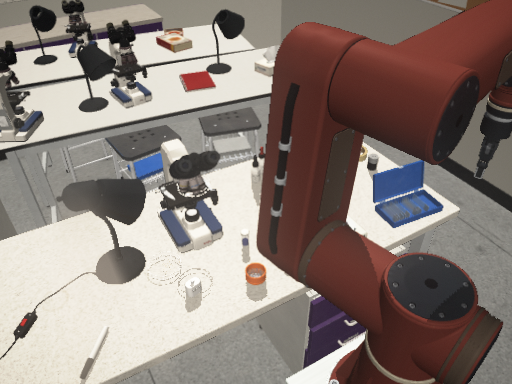

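View pics/top0.png

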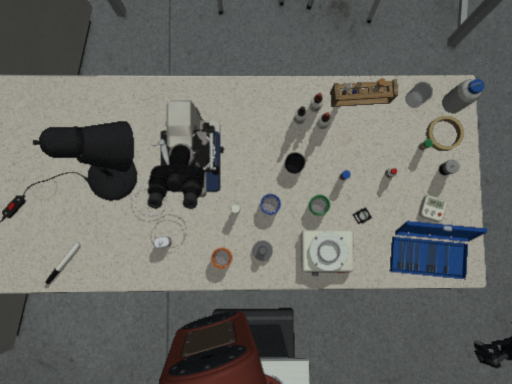

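View pics/wrist0.png

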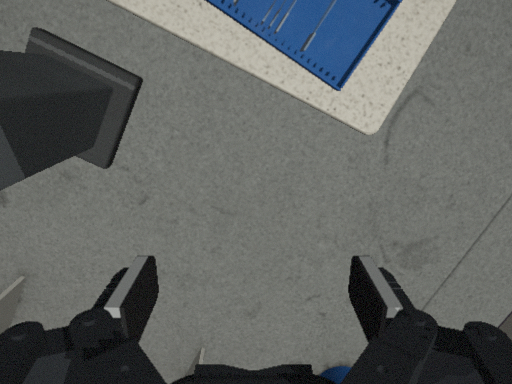

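The top view (512x384) shows the pieces: pan (295,162), blue (270,204), green (319,205), orange (221,258), lid (262,251), shaker ring (328,251), white-capped vial (235,209), blue-capped vial (345,175) and tally counter (162,242). Next I'll enlarge that part.

```bash
cat >> h.py <<'E'
def ray(c,u,v):
    x=(u-c['cx'])/c['fx'];y=(v-c['cy'])/c['fy']
    a,b=x,y
    for _ in range(20):
        r2=a*a+b*b; a=x/(1+c['k1']*r2); b=y/(1+c['k1']*r2)
    R=np.array(c['R']);t=np.array(c['t'])
    return -R.T@t, R.T@np.array([a,b,1.])
def atz(c,u,v,z):
    o,d=ray(c,u,v); return o+d*(z-o[2])/d[2]
def proj(c,X):
    p=np.array(c['R'])@np.array(X,float)+np.array(c['t']); a,b=p[:2]/p[2]; s=1+c['k1']*(a*a+b*b)
    return np.array([c['fx']*a*s+c['cx'],c['fy']*b*s+c['cy']])
def load(f): return np.load('pics/'+f+'.npy',allow_pickle=True).item()
def crop(c,f,x0,y0,x1,y1,k):
    cv2.imwrite('pics/'+f,cv2.resize(cv2.cvtColor(c['color'],cv2.COLOR_RGB2BGR)[y0:y1,x0:x1],None,fx=k,fy=k,interpolation=cv2.INTER_CUBIC))
E
python3 - <<'E'
from h import *
c=load('top0.png'); crop(c,'t0c.png',200,140,380,280,4.4)
for n,u,v,z in [('pan',295,162,36),('fine',270,204,36),('med',319,205,36),('coarse',221,258,36),('lid',262,251,43),('ring',328,251,56),('vialB',345,175,50),('vialW',235,209,50),('tally',162,242,40)]:
    print(n,atz(c,u,v,z).round())
E
```

```text
pan [ 690. -129.   36.]
fine [575. -59.  36.]
med [ 571. -192.   36.]
coarse [430.  74.  36.]
lid [448. -36.  43.]
ring [ 447. -211.   56.]
vialB [ 650. -262.   50.]
vialW [561.  36.  50.]
tally [475. 232.  40.]
```

View pics/t0c.png

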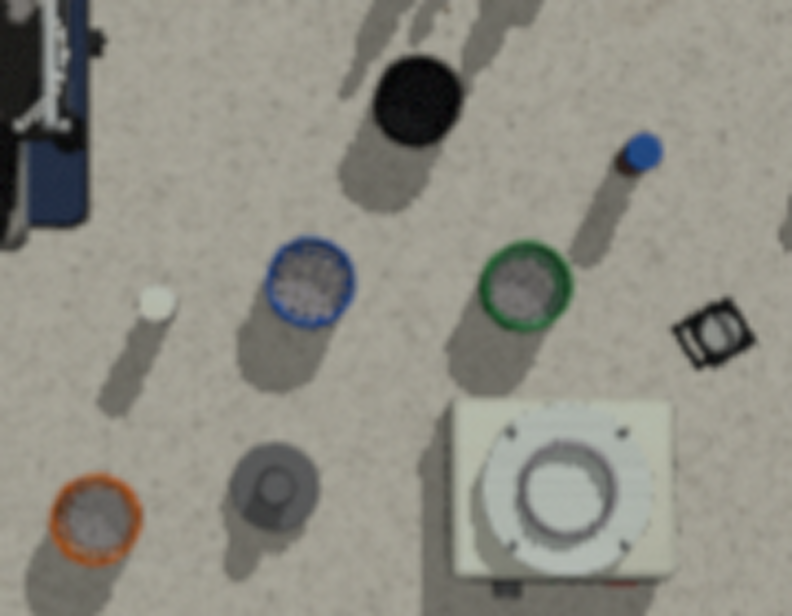

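```bash
cat >> h.py <<'E'
from scipy.spatial.transform import Rotation as Ro
def st():
    s=readout.read_state(); q=s['orientation']; R=Ro.from_quat([q[1],q[2],q[3],q[0]]).as_matrix()
    return s,R
E
python3 - <<'E'
from h import *
s,R=st(); print(R.round(3))
c=load('top0.png'); im=c['color']; hsv=cv2.cvtColor(im,cv2.COLOR_RGB2HSV)
big=cv2.resize(hsv,None,fx=1,fy=1)
def fit(name,mask,win,z,):
    x0,y0,x1,y1=win; m=np.zeros(mask.shape,np.uint8); m[y0:y1,x0:x1]=mask[y0:y1,x0:x1]*255
    n,l,stt,ce=cv2.connectedComponentsWithStats(m); 
    i=1+np.argmax(stt[1:,4]); pts=cv2.findNonZero((l==i).astype(np.uint8)); 
    h=cv2.convexHull(pts).astype(np.float32); (ex,ey),ax,an=cv2.fitEllipse(h)
    M=cv2.moments(cv2.convexHull(pts)); print(name,stt[i].tolist(),'ell',round(ex,2),round(ey,2),np.round(ax,1),'world',atz(c,ex,ey,z).round(1))
H,S,V=cv2.split(hsv)
print(hsv[258-10:258+10:2,221].tolist())
fit('fine',(abs(H.astype(int)-113)<12)&(S>110),(255,190,285,220),36)
fit('med',(abs(H.astype(int)-65)<15)&(S>90),(300,190,340,220),36)
fit('coarse',(H<15)&(S>140),(205,245,240,275),36)
fit('pan',(V<45),(280,150,310,175),30)
fit('vialB',(abs(H.astype(int)-108)<12)&(S>130),(335,165,355,185),50)
for p in [(155,195),(190,205),(198,180),(222,190)]: print(p,atz(c,*p,320).round(),atz(c,*p,0).round())
E
```

```text
[[-0.895 -0.     0.446]
 [-0.446  0.001 -0.895]
 [-0.    -1.    -0.001]]
[[12, 151, 147], [11, 93, 115], [20, 15, 102], [18, 13, 98], [30, 13, 102], [12, 11, 115], [10, 7, 109], [10, 7, 115], [10, 50, 118], [13, 117, 131]]
fine [261, 195, 19, 19, 55] ell 269.74 204.15 [18.2 19.4] world [574.3 -58.3  36. ]
med [309, 195, 21, 20, 110] ell 318.99 204.79 [19.3 20.2] world [ 571.4 -192.2   36. ]
coarse [212, 250, 14, 18, 44] ell 220.71 258.19 [18.8 19.6] world [429.7  75.3  36. ]
pan [285, 153, 20, 20, 304] ell 294.39 162.64 [18.7 20.1] world [ 689.  -127.7   30. ]
vialB [342, 171, 8, 8, 45] ell 345.47 174.32 [6.6 7.6] world [ 652.3 -263.3   50. ]
(155, 195) [572. 187. 320.] [606. 262.   0.]
(190, 205) [551. 115. 320.] [577. 164.   0.]
(198, 180) [603.  99. 320.] [647. 142.   0.]
(222, 190) [582.  49. 320.] [618.  74.   0.]
```

Request:
{"api": "move_arm", "payload": {"commands": [[[0, -0.132, 0, 0, 0, 0, 0], [0, -0.132, 0, 0, 0, 0, 0], [0, -0.132, 0, 0, 0, 0, 0], [0, -0.132, 0, 0, 0, 0, 0], [0, -0.132, 0, 0, 0, 0, 0], [0, -0.132, 0, 0, 0, 0, 0], [0, -0.132, 0, 0, 0, 0, 0], [0, -0.132, 0, 0, 0, 0, 0]]]}}

```text
t: 0.95
tool_pos: [267.0, -535.7, 249.7]
orientation: [0.511, -0.508, 0.492, -0.488]
force: [-0.2, 0.0, 0.1]
opening: 84.9
```

Request:
{"api": "move_arm", "payload": {"commands": [[[0, 0, 0, -0.048, -0.001, 0.036, 0], [0, 0, 0, -0.048, -0.001, 0.036, 0], [0, 0, 0, -0.048, -0.001, 0.036, 0], [0, 0, 0, -0.048, -0.001, 0.036, 0], [0, 0, 0, -0.048, -0.001, 0.036, 0], [0, 0, 0, -0.048, -0.001, 0.036, 0], [0, 0, 0, -0.048, -0.001, 0.036, 0], [0, 0, 0, -0.048, -0.001, 0.036, 0]]]}}

```text
t: 1.75
tool_pos: [473.3, -231.6, 254.0]
orientation: [0.51, -0.507, 0.494, -0.488]
force: [0.8, -1.1, 0.1]
opening: 85.2
```

Run:
```python
from h import *
s,R=st(); print(s['tool_pos'],R.round(3),s['joints'].round(2),s['qvel'].round(2))
c=snap('wrist','w1.png'); print((-c['R'].T@c['t']).round(), c['R'].round(2))
```

```text
[ 473.27263779 -231.587572    253.97723099] [[ 0.036 -0.003  0.999]
 [-0.999  0.009  0.036]
 [-0.009 -1.    -0.003]] [-0.71 -0.11 -0.11  1.57  0.    0.83] [ 0.91  0.14  0.15 -0.    0.01  0.9 ]
[ 471. -150.  375.] [[ 1.    0.04 -0.  ]
 [ 0.03 -0.95  0.31]
 [ 0.01 -0.31 -0.95]]
```

View pics/w1.png

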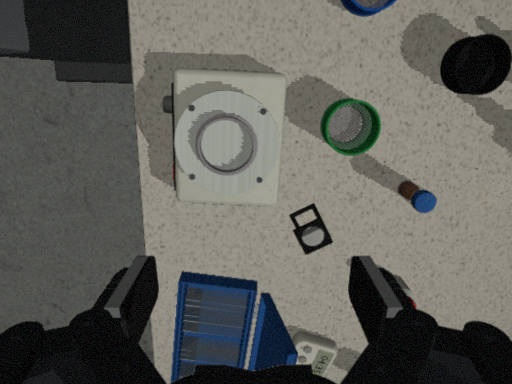

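The wrist view shows the ring at about (227,144), green at (350,127), the pan at (475,64) and the blue-capped vial at (424,201). I'll fit these for positions.

```bash
cat >> h.py <<'E'
def edgefit(c,X,z,r,lo=0.8,hi=1.2,it=6,pol=0,deb=None):
    # fit circle of radius r at height z near X: radial max-gradient search, then robust LS for centre (and report radius)
    g=cv2.GaussianBlur(c['color'].astype(np.float32),(0,0),0.7)
    ctr=np.array(X[:2],float)
    from scipy.optimize import least_squares
    P=[]
    ss=np.linspace(lo*r,hi*r,60)
    for _ in range(it):
        P=[]
        for a in np.linspace(0,2*np.pi,72,endpoint=False):
            px=np.array([proj(c,[ctr[0]+q*np.cos(a),ctr[1]+q*np.sin(a),z]) for q in ss],np.float32)
            v=cv2.remap(g,px[:,0:1],px[:,1:2],cv2.INTER_LINEAR).reshape(-1,3)
            d=np.linalg.norm(v[4:]-v[:-4],axis=1)
            if pol: d=np.clip(pol*(v[4:].sum(1)-v[:-4].sum(1)),0,None)
            k=np.argmax(d); q=ss[k+2]
            if d[k]>15: P.append([ctr[0]+q*np.cos(a),ctr[1]+q*np.sin(a)])
        P=np.array(P)
        f=lambda p:np.hypot(P[:,0]-p[0],P[:,1]-p[1])-p[2]
        o=least_squares(f,[*ctr,r],loss='soft_l1',f_scale=0.7)
        ctr=o.x[:2]
    return np.round(o.x,2), len(P), round(float(np.median(abs(f(o.x)))),2)
E
python3 - <<'E'
from h import *
c=load('w1.png')
print('ring',atz(c,227,144,56).round(1), edgefit(c,atz(c,227,144,56),56,28,.9,1.15), edgefit(c,atz(c,227,144,56),56,25.2,.85,1.05))
print('plate',edgefit(c,atz(c,227,142,47),47,52,.9,1.1))
print('med',atz(c,350,127,36).round(1), edgefit(c,atz(c,350,120,36),36,28,.85,1.15))
print('pan',atz(c,470,66,36).round(1), edgefit(c,[690,-129],36,28,.85,1.15))
print('vialB',atz(c,424,201,50).round(1))
t=load('top0.png')
for n,X,z,r in [('pan',(690,-129),36,28),('fine',(575,-59),36,28),('med',(571,-192),36,28),('coarse',(430,75),36,28),('lidknob',(448,-36),43,12),('liddisc',(448,-36),14,28),('ring',(447,-211),56,28),('plate',(447,-211),47,52)]:
    print(n,edgefit(t,X,z,r,.85,1.15))
E
```

```text
ring [ 447.7 -211.    56. ] (array([ 449.46, -209.34,   27.4 ]), 42, 0.54) (array([ 446.68, -212.3 ,   23.72]), 14, 0.1)
plate (array([ 445.92, -213.41,   51.18]), 32, 0.35)
med [ 568.6 -193.2   36. ] (array([ 568.95, -193.14,   29.16]), 72, 0.92)
pan [ 676.9 -130.6   36. ] (array([ 688.47, -128.97,   28.18]), 53, 0.48)
vialB [ 650.7 -263.8   50. ]
pan (array([ 689.44, -127.85,   27.24]), 47, 0.4)
fine (array([577.28, -57.55,  28.18]), 1, 0.0)
med (array([ 572.27, -192.09,   28.15]), 11, 0.41)Traceback (most recent call last):
  File "<stdin>", line 10, in <module>
  File "h.py", line 42, in edgefit
    o=least_squares(f,[*ctr,r],loss='soft_l1',f_scale=0.7)
    return func(*args, **kwargs)
    vector_fun = VectorFunction(
        fun_wrapped,
    ...<6 lines>...
        workers=workers
    )
    self._update_fun()
    ~~~~~~~~~~~~~~~~^^
    self.f = self.fun_wrapped(xp_copy(self.x))
             ~~~~~~~~~~~~~~~~^^^^^^^^^^^^^^^^^
    return np.atleast_1d(self.fun(x))
                         ~~~~~~~~^^^
    return self.f(x, *self.args, **self.kwargs)
           ~~~~~~^^^^^^^^^^^^^^^^^^^^^^^^^^^^^^
  File "h.py", line 41, in <lambda>
    f=lambda p:np.hypot(P[:,0]-p[0],P[:,1]-p[1])-p[2]
                        ~^^^^^
IndexError: too many indices for array: array is 1-dimensional, but 2 were indexed
```

Request:
{"api": "move_arm", "payload": {"commands": [[[0, 0.034, 0, -0.02, 0, 0.048, 0], [0, 0, 0, -0.02, 0, 0.048, 0], [0, 0, 0, -0.02, 0, 0.048, 0], [0, 0, 0, -0.02, 0.02, 0.048, 0], [0, 0, 0, -0.02, 0.03, 0.045, 0], [0, 0, 0, -0.02, 0.03, 0.04, 0], [0, 0, 0, 0, 0.02, 0, 0], [0, 0, 0, 0, 0, 0, 0]]]}}

```text
t: 2.6
tool_pos: [691.2, -124.3, 173.9]
orientation: [0.504, -0.5, 0.502, -0.494]
force: [-0.0, 0.5, -0.1]
opening: 85.4
```

Run:
```python
from h import *
s,R=st(); print(s['tool_pos'],R.round(3),s['qvel'].round(2))
c=snap('wrist','w2.png')
print('pan', edgefit(c,[690,-129],36,28,.85,1.15),proj(c,[689,-128,36]))
```

```text
[ 691.17955542 -124.33455474  173.93375173] [[ 0.008 -0.004  1.   ]
 [-1.     0.012  0.009]
 [-0.012 -1.    -0.004]] [0.02 0.03 0.04 0.01 0.01 0.01]
pan (array([ 689.81, -126.17,   28.79]), 72, 0.77) [250.28823783 189.24145033]
```

View pics/w2.png

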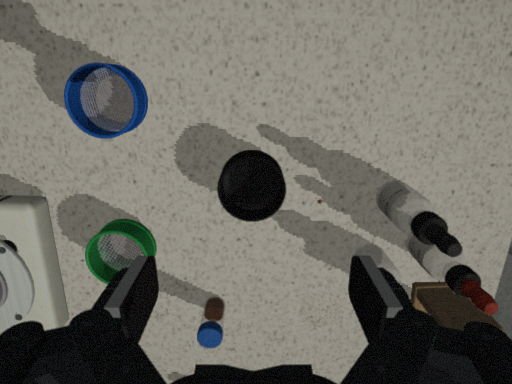

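Request:
{"api": "move_arm", "payload": {"commands": [[[0, 0, -0.011, 0.0047, 0.03, -0.0023, 0], [0, 0, 0, 0, 0.04, 0, 0], [0, 0, 0, 0, 0.04, 0, 0], [0, 0, 0, 0, 0.03, 0, 0], [0, 0, 0, 0, 0.01, 0, 0], [0, 0, 0, 0, 0, 0, 0]]]}}

```text
t: 3.25
tool_pos: [689.7, -134.4, 71.8]
orientation: [-0.501, 0.5, -0.495, 0.503]
force: [-0.1, 0.4, -0.5]
opening: 85.2
```

Run:
```python
from h import *
s,R=st(); print(s['tool_pos'],R.round(3),s['qvel'].round(2))
c=snap('wrist','w3.png')
```

```text
[ 689.68415129 -134.37873166   71.79914724] [[ 0.003  0.009  1.   ]
 [-1.    -0.006  0.003]
 [ 0.006 -1.     0.009]] [-0.01 -0.02  0.    0.01  0.   -0.  ]
```

View pics/w3.png

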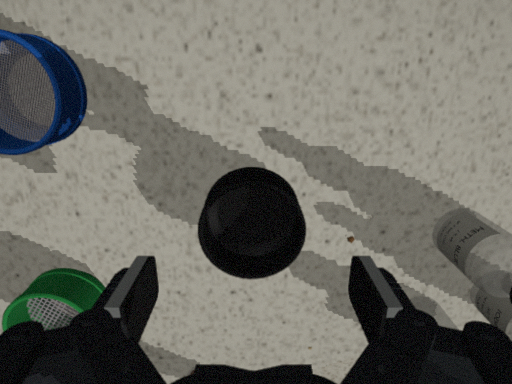

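Request:
{"api": "move_arm", "payload": {"commands": [[[0, 0, 0, -0.009, 0.02, 0, 0], [0, 0, 0, 0, 0.02, 0, 0], [0, 0, 0, 0, 0.012, 0, 0], [0, 0, 0, 0, 0, 0, 0]]]}}

```text
t: 3.7
tool_pos: [692.6, -128.5, 35.1]
orientation: [-0.502, 0.499, -0.493, 0.506]
force: [0.5, 0.6, -0.7]
opening: 85.5
```

Request:
{"api": "move_arm", "payload": {"commands": [[[0, 0, 0, 0, 0.0055, -0.0035, 0], [0, 0, 0, 0, 0, 0, 150], [0, 0, 0, 0, 0, 0, 255], [0, 0, 0, 0, 0, 0, 255], [0, 0, 0, 0, 0, 0, 255], [0, 0, 0, 0, 0, 0, 255], [0, 0, 0, 0, 0, 0, 255]]]}}

```text
t: 4.4
tool_pos: [690.8, -128.9, 32.3]
orientation: [-0.503, 0.499, -0.493, 0.506]
force: [-0.3, 0.1, -0.9]
opening: 53.9
```

Run:
```python
from h import *
s,R=st(); print(s['tool_pos'],R.round(3),s['qvel'].round(2),s['opening'])
c=snap('wrist','w4.png')
```

```text
[ 690.77262585 -128.93596457   32.25424054] [[ 0.002  0.018  1.   ]
 [-1.    -0.01   0.003]
 [ 0.01  -1.     0.018]] [-0.  0.  0. -0.  0.  0.] 53.91377439002738
```

View pics/w4.png

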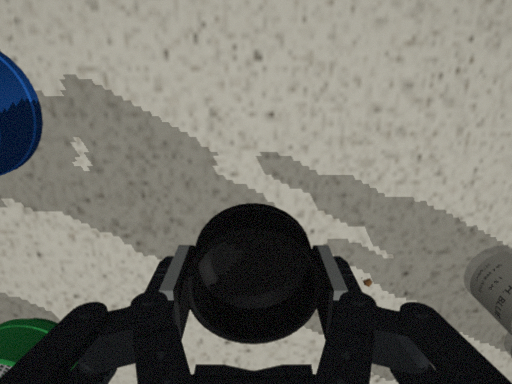

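Request:
{"api": "move_arm", "payload": {"commands": [[[0, 0, 0, 0, -0.02, 0, 255], [0, 0, 0, 0, -0.045, 0, 255], [0, 0, 0, 0, -0.05, 0, 255], [0, 0, 0, 0, -0.03, 0, 255], [0, 0, 0, 0.02, 0, -0.045, 255], [0, 0, 0, 0.02, 0, -0.055, 255], [0, 0, 0, 0.02, 0, -0.055, 255], [0, 0, 0, 0.02, 0, -0.055, 255]]]}}

```text
t: 5.25
tool_pos: [531.3, -188.8, 150.2]
orientation: [-0.505, 0.499, -0.489, 0.507]
force: [0.7, -1.9, 0.5]
opening: 54.1
```

Run:
```python
from h import *
s,R=st(); print(s['tool_pos'],R.round(3),s['qvel'].round(2),s['opening'])
```

```text
[ 531.29951937 -188.80318034  150.22507083] [[ 0.008  0.024  1.   ]
 [-1.    -0.013  0.008]
 [ 0.013 -1.     0.024]] [-0.64 -1.1  -1.08 -0.02  0.01 -0.64] 54.110771626785585
```

Request:
{"api": "move_arm", "payload": {"commands": [[[0, 0, 0, 0.014, 0, -0.05, 255], [0, 0, 0, 0.006, 0, -0.03, 255], [0, 0, 0, 0, 0, 0, 255], [0, 0, 0, 0, 0, 0, 255]]]}}

```text
t: 5.65
tool_pos: [466.2, -206.7, 153.9]
orientation: [-0.503, 0.498, -0.488, 0.51]
force: [0.6, 0.3, -0.1]
opening: 53.9
```

Run:
```python
from h import *
s,R=st(); print(s['tool_pos'],R.round(3),s['qvel'].round(2),s['opening'])
c=snap('wrist','w5.png')
```

```text
[ 466.17063272 -206.7033682   153.94119787] [[ 0.003  0.027  1.   ]
 [-1.    -0.017  0.004]
 [ 0.017 -0.999  0.027]] [-0.01 -0.03 -0.01  0.01 -0.   -0.01] 53.88504140827798
```

View pics/w5.png

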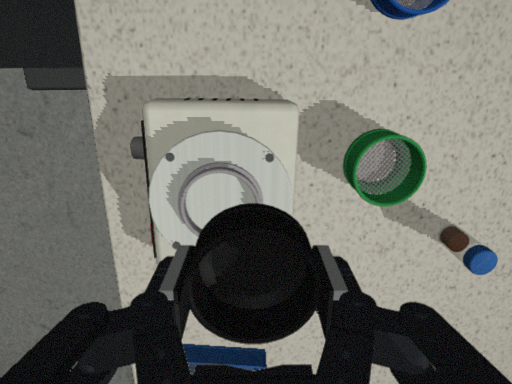

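Request:
{"api": "move_arm", "payload": {"commands": [[[-0.009, 0, 0.007, 0.007, 0.01, -0.026, 255], [0, 0, 0, 0, 0.03, 0, 255], [0, 0, 0, 0, 0.018, 0, 255], [0, 0, 0, 0, 0, 0, 255]]]}}

```text
t: 6.1
tool_pos: [451.0, -212.4, 111.0]
orientation: [-0.504, 0.5, -0.49, 0.506]
force: [0.4, -0.1, -0.8]
opening: 53.8
```

Run:
```python
from h import *
s,R=st(); print(s['tool_pos'],R.round(3),s['qvel'].round(2),s['opening'])
c=snap('wrist','w6.png')
c=snap('top','t6.png'); crop(c,'t6c.png',280,200,380,290,8)
```

```text
[ 451.0211667  -212.41967292  111.03399181] [[ 0.007  0.021  1.   ]
 [-1.    -0.011  0.008]
 [ 0.011 -1.     0.02 ]] [0.01 0.   0.03 0.02 0.   0.  ] 53.84956127403518
```

View pics/w6.png

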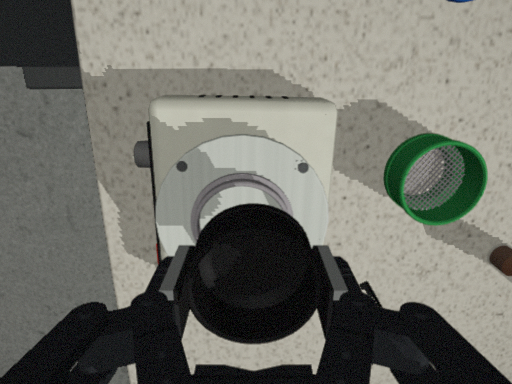

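View pics/t6c.png

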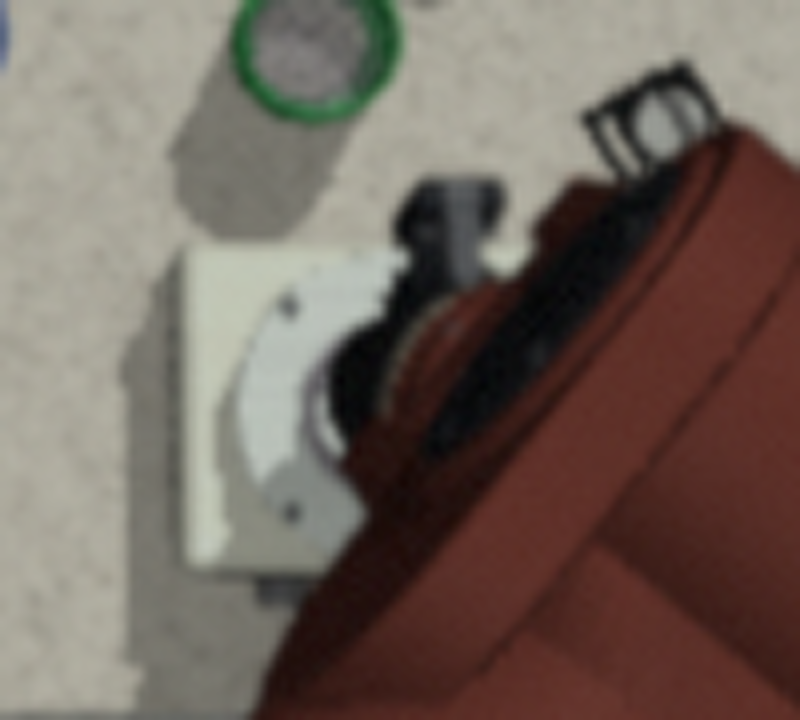

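```bash
cat >> h.py <<'E'
def arcfit(c,X,z,r,a0,a1,win=4,it=6,fixr=True,draw=None,side=0):
    from scipy.optimize import least_squares
    g=cv2.GaussianBlur(c['color'].astype(np.float32),(0,0),0.7)
    ctr=np.array(X[:2],float); ss=np.linspace(r-win,r+win,int(win*12))
    for _ in range(it):
        P=[]
        for a in np.radians(np.arange(a0,a1,3)):
            px=np.array([proj(c,[ctr[0]+q*np.cos(a),ctr[1]+q*np.sin(a),z]) for q in ss],np.float32)
            v=cv2.remap(g,px[:,0:1],px[:,1:2],cv2.INTER_LINEAR).reshape(-1,3)
            w=v[6:].sum(1)-v[:-6].sum(1)
            d=np.linalg.norm(v[6:]-v[:-6],axis=1) if side==0 else np.clip(side*w,0,None)
            k=np.argmax(d); q=ss[k+3]
            if d[k]>12: P.append([ctr[0]+q*np.cos(a),ctr[1]+q*np.sin(a)])
        P=np.array(P)
        if len(P)<6: return 'few'
        f=(lambda p:np.hypot(P[:,0]-p[0],P[:,1]-p[1])-r) if fixr else (lambda p:np.hypot(P[:,0]-p[0],P[:,1]-p[1])-p[2])
        o=least_squares(f,ctr if fixr else [*ctr,r],loss='soft_l1',f_scale=0.5); ctr=o.x[:2]
    return o.x.round(2).tolist(),len(P),round(float(np.median(abs(f(o.x)))),2)
def overlay(c,f,circs,x0,y0,x1,y1,k):
    im=cv2.resize(cv2.cvtColor(c['color'],cv2.COLOR_RGB2BGR),None,fx=k,fy=k)
    for X,z,r in circs:
        p=np.array([proj(c,[X[0]+r*np.cos(a),X[1]+r*np.sin(a),z]) for a in np.linspace(0,6.2832,90)])
        cv2.polylines(im,[((p+.5)*k-.5).round().astype(np.int32)],True,(0,255,255),1)
    cv2.imwrite('pics/'+f,im[int(y0*k):int(y1*k),int(x0*k):int(x1*k)])
E
python3 - <<'E'
from h import *
for f in ['w5.png','w6.png']:
    c=load(f)
    print(f,'ring',arcfit(c,(447,-211),56,28,40,140,3),arcfit(c,(447,-211),56,25.2,40,140,2),'plate',arcfit(c,(447,-211),47,52,0,180,5))
c=load('w6.png')
zz=111+36-32.3
print('pan',arcfit(c,(451,-211),zz,28,200,340,4), arcfit(c,(451,-211),zz-28,28,60,120,4))
overlay(c,'o6.png',[((447,-211),56,28),((447,-211),56,25.2),((447,-211),47,52),((451,-211.3),zz,28)],140,80,360,380,2)
E
```

```text
w5.png ring ([448.21, -212.97], 34, 0.42) ([448.43, -209.78], 34, 0.44) plate ([446.87, -213.92], 60, 0.36)
w6.png ring ([446.12, -211.74], 34, 0.25) ([449.83, -210.64], 34, 0.44) plate ([446.53, -213.76], 57, 0.59)
pan ([451.68, -212.4], 47, 0.08) ([451.78, -213.69], 20, 0.08)
```

View pics/o6.png

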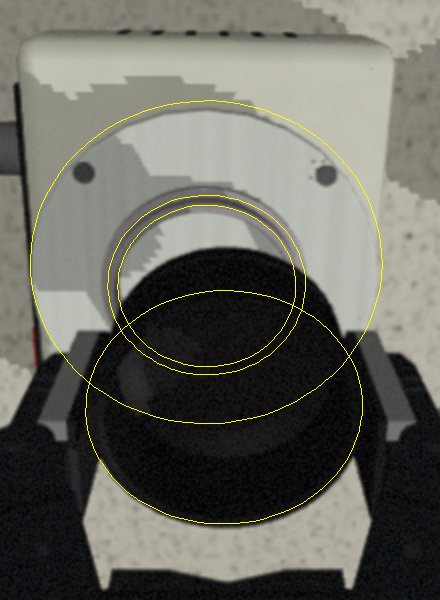

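Request:
{"api": "move_arm", "payload": {"commands": [[[0, 0, 0, 0, 0, -0.007, 255], [0, 0, 0, 0, 0.01, 0, 255], [0, 0, 0, 0, 0.01, 0, 255], [0, 0, 0, 0, 0.005, 0, 255], [0, 0, 0, 0, 0, 0, 255]]]}}

```text
t: 6.7
tool_pos: [447.8, -213.7, 94.6]
orientation: [-0.504, 0.5, -0.488, 0.508]
force: [-0.3, 0.3, -0.6]
opening: 53.7
```

Run:
```python
from h import *
s,R=st(); print(s['tool_pos'],R.round(3),s['force'],s['opening'])
c=snap('wrist','w7.png')
print(arcfit(c,(447,-211),47,52,0,180,5))
crop(c,'w7c.png',120,80,380,380,2)
```

```text
[ 447.76726917 -213.73577309   94.62066483] [[ 0.008  0.024  1.   ]
 [-1.    -0.014  0.009]
 [ 0.015 -1.     0.024]] [-0.34969742  0.25249337 -0.61845135] 53.71534268795094
([446.45, -213.78], 57, 0.59)
```

View pics/w7c.png

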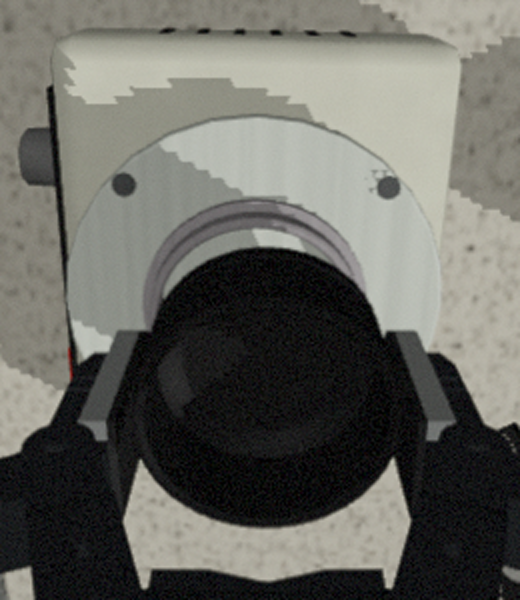

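Request:
{"api": "move_arm", "payload": {"commands": [[[-0.006, 0, 0.004, -0.002, 0, -0.003, 255], [0, 0, 0, 0, 0.006, 0, 255], [0, 0, 0, 0, 0.006, 0, 255], [0, 0, 0, 0, 0.002, 0, 255], [0, 0, 0, 0, 0, 0, 255]]]}}

```text
t: 7.25
tool_pos: [445.8, -212.4, 83.7]
orientation: [-0.504, 0.5, -0.491, 0.505]
force: [0.5, 0.4, -1.1]
opening: 54.3
```

Run:
```python
from h import *
s,R=st(); print(s['tool_pos'],R.round(3),s['force'],s['opening'])
c=snap('wrist','w8.png')
print(arcfit(c,(447,-211),47,52,0,180,5))
zz=s['tool_pos'][2]+3.7
print('pan',arcfit(c,(448,-211),zz,28,200,340,4), arcfit(c,(448,-211),zz-28,28,60,120,4))
crop(c,'w8c.png',120,80,380,380,2)
```

```text
[ 445.75734098 -212.43450117   83.69635001] [[ 0.008  0.018  1.   ]
 [-1.    -0.01   0.008]
 [ 0.01  -1.     0.018]] [ 0.48849614  0.42941211 -1.11838093] 54.261009494543394
([446.43, -213.83], 59, 0.73)
pan ([446.35, -212.3], 47, 0.09) ([446.3, -213.62], 20, 0.09)
```

View pics/w8c.png

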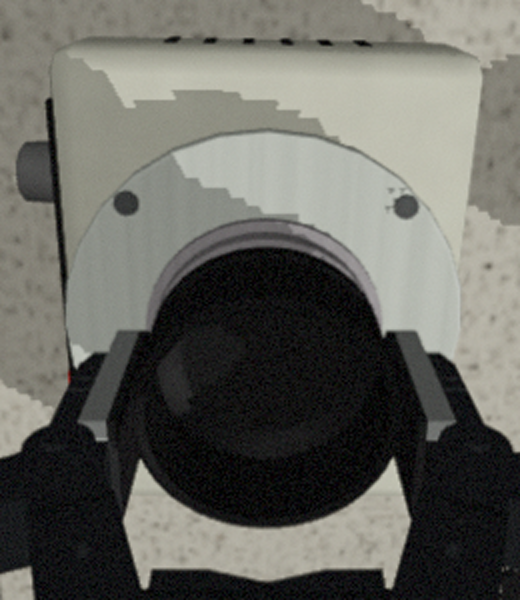

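Request:
{"api": "move_arm", "payload": {"commands": [[[0, 0, 0, 0, 0.005, 0, 255], [0, 0, 0, 0, 0.001, 0, 255], [0, 0, 0, 0, 0, 0, 255]]]}}

```text
t: 7.6
tool_pos: [446.0, -212.6, 79.2]
orientation: [-0.504, 0.5, -0.491, 0.505]
force: [0.2, 0.1, 1.0]
opening: 54.0
```

Request:
{"api": "move_arm", "payload": {"commands": [[[0, 0, 0, 0, 0, 0, 0], [0, 0, 0, 0, 0, 0, 0], [0, 0, 0, 0, 0, 0, 0], [0, 0, 0, 0, 0, 0, 0], [0, 0, 0, 0, -0.03, 0, 0], [0, 0, 0, 0, -0.05, 0, 0], [0, 0, 0, 0, -0.03, 0, 0], [0, 0, 0, 0, 0, 0, 0]]]}}

```text
t: 8.4
tool_pos: [443.8, -211.2, 163.8]
orientation: [-0.504, 0.5, -0.491, 0.504]
force: [1.1, 0.5, -0.3]
opening: 85.2
```

Run:
```python
from h import *
s,R=st(); print(s['tool_pos'],R.round(3),s['force'],s['opening'])
c=snap('wrist','w9.png')
print(arcfit(c,(447,-211),47,52,0,180,5))
print('panrim',arcfit(c,(446,-212),84,28,0,360,4),arcfit(c,(446,-212),84,28,0,360,4,fixr=False))
crop(c,'w9c.png',120,80,380,380,2)
```

```text
[ 443.81753482 -211.18175165  163.76103486] [[ 0.008  0.017  1.   ]
 [-1.    -0.009  0.008]
 [ 0.01  -1.     0.017]] [ 1.07052102  0.45466857 -0.29972408] 85.20915983336981
([446.32, -213.95], 52, 0.51)
panrim ([446.64, -211.49], 114, 0.42) ([446.64, -211.45, 28.04], 114, 0.47)
```

View pics/w9c.png

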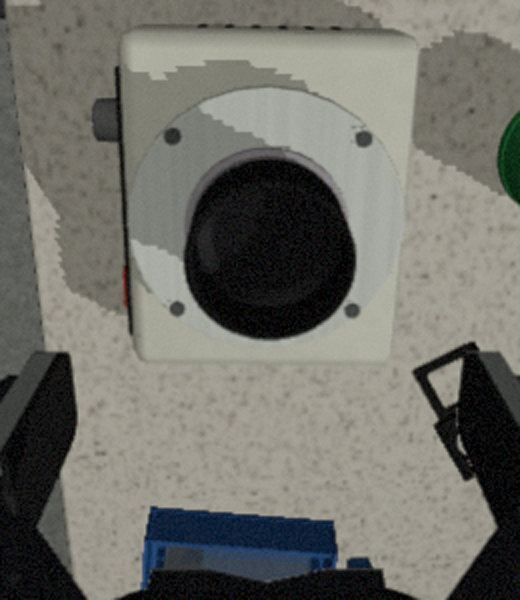

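Request:
{"api": "move_arm", "payload": {"commands": [[[-0.016, 0.008, 0.008, -0.03, 0, 0.026, 0], [0, 0, 0, -0.04, 0, 0.034, 0], [0, 0, 0, -0.04, 0.01, 0.034, 0], [0, 0, 0, -0.04, 0.02, 0.034, 0], [0, 0, 0, -0.035, 0.03, 0.03, 0], [0, 0, 0, -0.02, 0.03, 0.017, 0], [0, 0, 0, 0, 0, 0, 0], [0, 0, 0, 0, 0, 0, 0]]]}}

```text
t: 9.25
tool_pos: [575.6, -50.5, 81.8]
orientation: [0.497, -0.501, 0.504, -0.498]
force: [0.4, -0.5, 0.3]
opening: 85.4
```

Run:
```python
from h import *
s,R=st(); print(s['tool_pos'],R.round(3),s['force'],s['opening'])
c=snap('wrist','w10.png')
print('fine',arcfit(c,(574.5,-58.2),36,28,0,360,4),arcfit(c,(574,-58),36,28,0,360,4,fixr=False),arcfit(c,(574,-58),36,25.2,200,340,4))
```

```text
[575.57111075 -50.50263558  81.80997951] [[-0.003 -0.01   1.   ]
 [-1.     0.002 -0.003]
 [-0.002 -1.    -0.01 ]] [ 0.37483207 -0.45128132  0.2769727 ] 85.42916084705098
fine ([575.48, -58.84], 120, 0.41) ([575.52, -59.73, 27.15], 120, 0.44) ([575.4, -61.78], 47, 0.41)
```

View pics/w10.png

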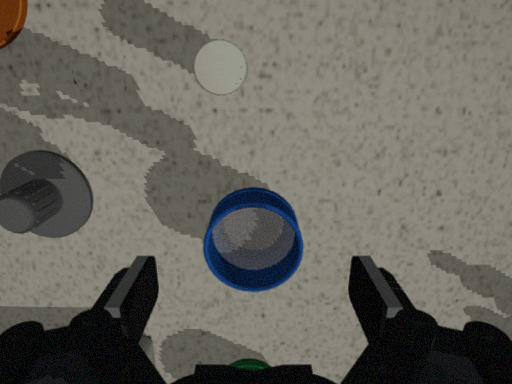

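Request:
{"api": "move_arm", "payload": {"commands": [[[0.008, 0, 0, 0.011, 0.01, 0, 0], [0, 0, 0, 0, 0.025, 0, 0], [0, 0, 0, 0, 0.02, 0, 0], [0, 0, 0, 0, 0.005, 0, 0], [0, 0, 0, 0, 0, 0, 0]]]}}

```text
t: 9.8
tool_pos: [575.1, -64.7, 37.0]
orientation: [-0.499, 0.497, -0.501, 0.503]
force: [-0.8, 0.1, 0.1]
opening: 85.4
```

Request:
{"api": "move_arm", "payload": {"commands": [[[0, 0, 0, -0.008, 0.006, 0, 0], [0, 0, 0, 0, 0, 0, 0], [0, 0, 0, 0, 0, 0, 0]]]}}

```text
t: 10.1
tool_pos: [576.0, -58.8, 33.7]
orientation: [-0.499, 0.497, -0.501, 0.504]
force: [-0.1, -0.9, 0.5]
opening: 85.3
```

Run:
```python
from h import *
s,R=st(); print(s['tool_pos'],R.round(3),s['force'],s['opening'])
c=snap('wrist','w11.png')
print('fine',arcfit(c,(575.5,-58.2),36,28,200,340,4))
```

```text
[575.98414269 -58.84376452  33.71098694] [[-0.009  0.006  1.   ]
 [-1.    -0.001 -0.009]
 [ 0.001 -1.     0.006]] [-0.09142238 -0.91175599  0.51370408] 85.25322751769336
fine ([575.45, -58.31], 47, 0.09)
```

View pics/w11.png

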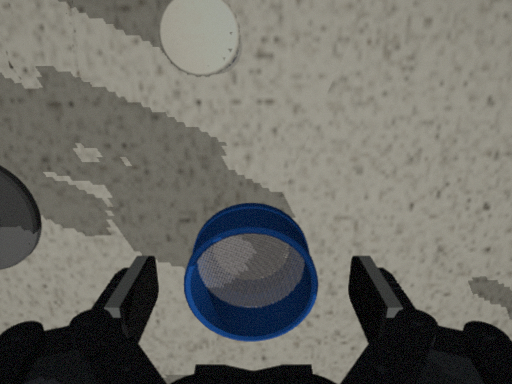

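Request:
{"api": "move_arm", "payload": {"commands": [[[0, 0, 0, 0, 0.002, 0, 0], [0, 0, 0, 0, 0, 0, 150], [0, 0, 0, 0, 0, 0, 255], [0, 0, 0, 0, 0, 0, 255], [0, 0, 0, 0, 0, 0, 255], [0, 0, 0, 0, 0, 0, 255]]]}}

```text
t: 10.75
tool_pos: [576.9, -58.9, 33.5]
orientation: [-0.499, 0.496, -0.5, 0.504]
force: [0.8, -0.2, -0.4]
opening: 53.8
```

Run:
```python
from h import *
s,R=st(); print(s['tool_pos'],R.round(3),s['force'],s['opening'])
c=snap('wrist','w12.png')
print('fine',arcfit(c,(575.5,-58.2),36,28,200,340,4))
```

```text
[576.90893738 -58.91393882  33.54135483] [[-0.008  0.007  1.   ]
 [-1.    -0.001 -0.008]
 [ 0.001 -1.     0.007]] [ 0.75678258 -0.1715672  -0.43674811] 53.849658014146414
fine ([577.4, -58.78], 47, 0.07)
```

Request:
{"api": "move_arm", "payload": {"commands": [[[0, 0, 0, 0, -0.02, 0, 255], [0, 0, 0, 0, -0.045, 0, 255], [0, 0, 0, 0, -0.05, 0, 255], [0, 0, 0, 0, -0.035, 0, 255], [0, 0, 0, 0.03, 0, -0.026, 255], [0, 0, 0, 0.04, 0, -0.034, 255], [0, 0, 0, 0.04, 0, -0.034, 255], [0, 0, 0, 0.04, 0, -0.034, 255]]]}}

```text
t: 11.6
tool_pos: [478.4, -170.8, 157.6]
orientation: [-0.502, 0.498, -0.497, 0.504]
force: [0.4, -0.3, -0.3]
opening: 53.5
```

Request:
{"api": "move_arm", "payload": {"commands": [[[0, 0, 0, 0.035, 0, -0.03, 255], [0, 0, 0, 0.012, 0, -0.012, 255], [0, 0, 0, 0, 0, 0, 255], [0, 0, 0, 0, 0, 0, 255]]]}}

```text
t: 12.0
tool_pos: [443.6, -210.7, 162.1]
orientation: [-0.5, 0.496, -0.496, 0.507]
force: [-0.6, 0.2, -0.7]
opening: 53.6
```

Run:
```python
from h import *
s,R=st(); print(s['tool_pos'],R.round(3),s['force'],s['opening'])
c=snap('wrist','w13.png')
z=s['tool_pos'][2]-33.5+36; x=s['tool_pos'][:2]
print('piece',arcfit(c,x,z,28,200,340,4))
print('panrim',arcfit(c,(446.6,-211.5),84,28,40,140,4))
```

```text
[ 443.60606493 -210.65912213  162.08966281] [[-0.007  0.015  1.   ]
 [-1.    -0.007 -0.007]
 [ 0.007 -1.     0.015]] [-0.59951407  0.20434065 -0.74895428] 53.55209672799576
piece ([443.95, -211.23], 47, 0.43)
panrim ([446.26, -206.07], 34, 0.44)
```

View pics/w13.png

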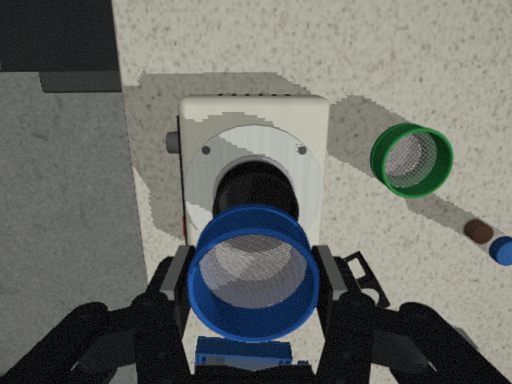

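Request:
{"api": "move_arm", "payload": {"commands": [[[-0.008, -0.007, 0.006, 0, 0.01, 0.003, 255], [0, 0, 0, 0, 0.025, 0, 255], [0, 0, 0, 0, 0.015, 0, 255], [0, 0, 0, 0, 0, 0, 255], [0, 0, 0, 0, 0, 0, 255]]]}}

```text
t: 12.55
tool_pos: [448.9, -207.7, 122.7]
orientation: [0.503, -0.5, 0.497, -0.499]
force: [0.3, 0.4, 0.1]
opening: 53.1
```

```bash
cat > chk.py <<'E'
from h import *
import sys
f,gz,rimz,px,py=sys.argv[1],*map(float,sys.argv[2:6])
s,R=st(); print(s['tool_pos'].round(1),'yaxis',R[:,1].round(3),'zax',R[:,2].round(3),s['force'].round(1),round(s['opening'],1))
c=snap('wrist',f)
z=s['tool_pos'][2]-gz+36; x=s['tool_pos'][:2]
print('piece',arcfit(c,x,z,28,200,340,4))
print('rim',arcfit(c,(px,py),rimz,28,30,150,3))
P=eval(sys.argv[6]) if len(sys.argv)>6 else (x[0],x[1])
overlay(c,f[:-4]+'c.png',[((px,py),rimz,28),((px,py),rimz,25.2),(x,z,28)],140,100,380,380,2)
E
python3 chk.py w14.png 33.5 84 446.6 -211.5
```

```text
[ 448.9 -207.7  122.7] yaxis [ 0.005  0.001 -1.   ] zax [1.    0.008 0.005] [0.3 0.4 0.1] 53.1
piece ([449.34, -207.56], 47, 0.08)
rim ([449.6, -213.9], 40, 0.36)
```

View pics/w14c.png

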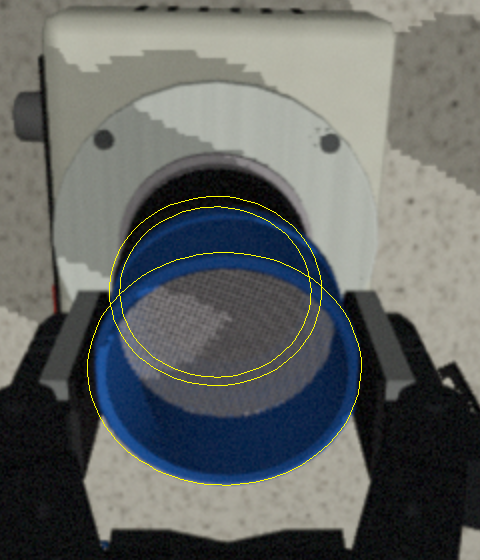

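Request:
{"api": "move_arm", "payload": {"commands": [[[0, 0, 0, 0.005, 0, -0.0037, 255], [0, 0, 0, 0, 0.004, 0, 255], [0, 0, 0, 0, 0.003, 0, 255], [0, 0, 0, 0, 0, 0, 255]]]}}

```text
t: 13.0
tool_pos: [446.6, -212.4, 118.6]
orientation: [0.503, -0.5, 0.496, -0.5]
force: [0.2, 0.4, -0.9]
opening: 53.6
```

```bash
python3 chk.py w15.png 33.5 84 446.6 -211.5
```

```text
[ 446.6 -212.4  118.6] yaxis [ 0.007 -0.001 -1.   ] zax [1.    0.008 0.007] [ 0.2  0.4 -0.9] 53.6
piece ([447.1, -212.39], 47, 0.11)
rim ([446.23, -207.1], 31, 0.57)
```

View pics/w15c.png

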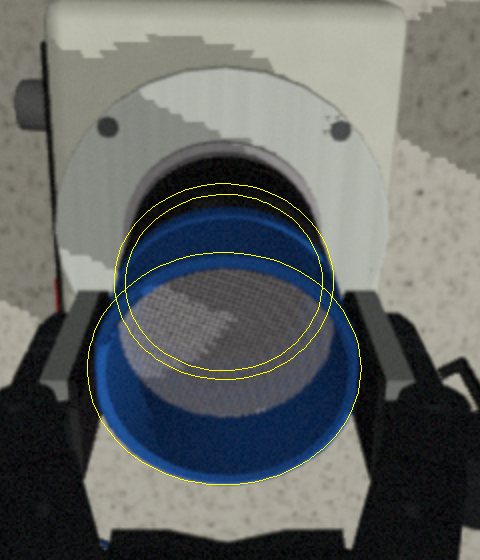

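Request:
{"api": "move_arm", "payload": {"commands": [[[0, 0, 0, -0.001, 0.005, -0.0006, 255], [0, 0, 0, 0, 0.005, 0, 255], [0, 0, 0, 0, 0.001, 0, 255], [0, 0, 0, 0, 0, 0, 255]]]}}

```text
t: 13.45
tool_pos: [446.2, -211.6, 109.8]
orientation: [0.503, -0.5, 0.496, -0.5]
force: [0.3, 0.8, 0.4]
opening: 53.4
```

Request:
{"api": "move_arm", "payload": {"commands": [[[0, 0, 0, 0, 0.0012, 0, 255], [0, 0, 0, 0, 0, 0, 255], [0, 0, 0, 0, 0, 0, 255]]]}}

```text
t: 13.75
tool_pos: [446.4, -211.8, 109.5]
orientation: [0.503, -0.5, 0.496, -0.5]
force: [-1.1, 1.1, 0.1]
opening: 53.5
```

```bash
python3 chk.py w16.png 33.5 84 446.6 -211.5
```

```text
[ 446.4 -211.8  109.5] yaxis [ 0.007 -0.001 -1.   ] zax [1.    0.008 0.007] [-1.1  1.1  0.1] 53.5
piece ([446.93, -211.73], 47, 0.09)
rim ([446.6, -213.28], 40, 0.37)
```

View pics/w16c.png

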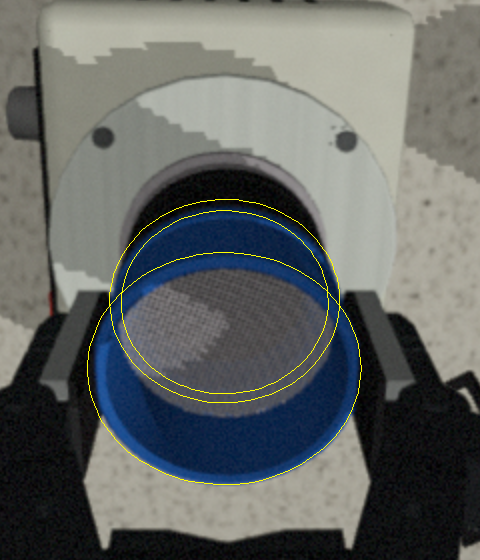

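Request:
{"api": "move_arm", "payload": {"commands": [[[0, 0, 0, 0, 0, 0, 0], [0, 0, 0, 0, 0, 0, 0], [0, 0, 0, 0, 0, 0, 0], [0, 0, 0, 0, 0, 0, 0], [0, 0, 0, 0, -0.03, 0, 0], [0, 0, 0, 0, -0.05, 0, 0], [0, 0, 0, 0, -0.03, 0, 0], [0, 0, 0, 0, 0, 0, 0]]]}}

```text
t: 14.6
tool_pos: [445.0, -211.0, 193.5]
orientation: [0.503, -0.5, 0.497, -0.499]
force: [0.3, -0.2, 0.1]
opening: 85.6
```

Run:
```python
from h import *
s,R=st(); print(s['tool_pos'],R.round(3),s['force'],s['opening'])
c=snap('wrist','w17.png')
for z in (110,112,114): print('finerim',arcfit(c,(446.6,-211.5),z,28,0,360,4),arcfit(c,(446.6,-211.5),z,28,0,360,4,fixr=False))
print('med',arcfit(c,(570,-192.5),36,28,180,360,4),arcfit(c,(570,-192.5),36,28,0,360,4))
crop(c,'w17c.png',120,80,500,380,2)
```

```text
[ 444.97169048 -211.01995929  193.50646367] [[ 0.008  0.005  1.   ]
 [-1.     0.     0.008]
 [-0.    -1.     0.005]] [ 0.31059046 -0.17089505  0.07682169] 85.56878285621312
finerim ([446.96, -213.2], 120, 0.25) ([447.03, -213.56, 27.63], 120, 0.29)
finerim ([446.89, -212.09], 120, 0.4) ([447.01, -212.71, 27.34], 120, 0.27)
finerim ([446.76, -210.75], 120, 0.62) ([446.97, -211.88, 27.09], 120, 0.31)
med ([570.66, -193.68], 60, 0.24) ([570.89, -193.93], 120, 0.42)
```

View pics/w17c.png

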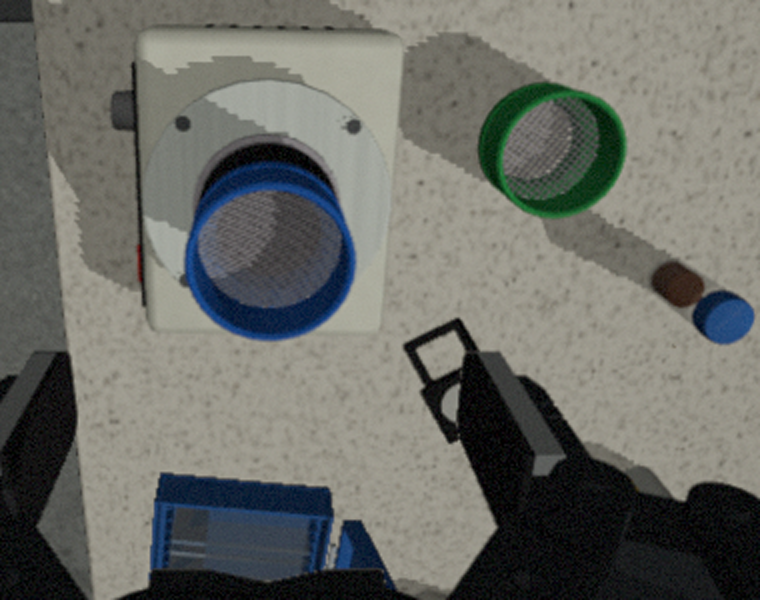

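Request:
{"api": "move_arm", "payload": {"commands": [[[0, 0, 0, -0.006, 0, 0.035, 0], [0, 0, 0, -0.006, 0, 0.05, 0], [0, 0, 0, -0.006, 0.01, 0.05, 0], [0, 0, 0, -0.004, 0.03, 0.03, 0], [0, 0, 0, 0, 0.04, 0, 0], [0, 0, 0, 0, 0.04, 0, 0], [0, 0, 0, 0, 0.02, 0, 0], [0, 0, 0, 0, 0, 0, 0]]]}}

```text
t: 15.45
tool_pos: [570.0, -189.8, 71.9]
orientation: [0.502, -0.501, 0.501, -0.496]
force: [0.3, 0.2, 0.2]
opening: 85.3
```

Run:
```python
from h import *
s,R=st(); print(s['tool_pos'],R.round(3),s['force'],s['opening'])
c=snap('wrist','w18.png')
print('med',arcfit(c,(570,-192.5),36,28,200,340,4),arcfit(c,(570,-192.5),36,28,0,360,4))
```

```text
[ 570.00719854 -189.78211738   71.9400089 ] [[ 0.007 -0.004  1.   ]
 [-1.     0.006  0.007]
 [-0.006 -1.    -0.004]] [0.25214377 0.24179747 0.17426581] 85.31309122255752
med ([571.69, -193.02], 47, 0.07) ([571.64, -193.28], 120, 0.42)
```

View pics/w18.png

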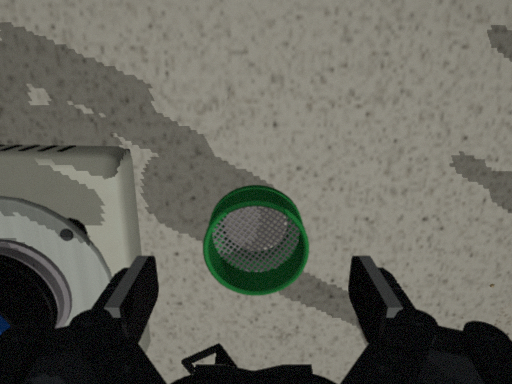

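Run:
```python
from h import *
c=load('w18.png'); print(atz(c,133,160,44),atz(c,140,250,44),atz(c,140,250,10))
```

```text
[ 515.76318592 -143.79584581   44.        ] [ 514.33424871 -189.58292004   44.        ] [ 501.50826682 -208.34625232   10.        ]
```

Run:
```python
from h import *
c=load('w17.png')
for p in [(120+400/2,80+60/2),(120+390/2,80+200/2),(120+380/2,80+325/2),(120+150/2,80+325/2),(120+137/2,80+60/2)]: print(atz(c,*p,45).round(1))
c=load('top0.png')
for x,y in [(452,400),(672,402),(675,575),(456,575)]: print(atz(c,200+x/4.4,140+y/4.4,45).round(1))
```

```text
[ 498.2 -154.2   45. ]
[ 498.  -211.4   45. ]
[ 497.5 -269.6   45. ]
[ 395.3 -270.1   45. ]
[ 395.7 -154.9   45. ]
[ 500.8 -145.8   45. ]
[ 498.4 -279.7   45. ]
[ 394.1 -278.5   45. ]
[ 395.1 -146.2   45. ]
```

Request:
{"api": "move_arm", "payload": {"commands": [[[0, 0, 0, 0.003, 0, 0.0023, 0], [0, 0, 0, 0, 0.02, 0, 0], [0, 0, 0, 0, 0.02, 0, 0], [0, 0, 0, 0, 0.007, 0, 0], [0, 0, 0, 0, 0, 0, 0]]]}}

```text
t: 16.0
tool_pos: [573.1, -193.2, 37.2]
orientation: [0.503, -0.501, 0.499, -0.497]
force: [0.4, -0.5, -0.2]
opening: 85.3
```

Run:
```python
from h import *
s,R=st(); print(s['tool_pos'],R.round(3),s['force'],s['opening'])
c=snap('wrist','w19.png')
print('med',arcfit(c,(571,-192.5),36,28,200,340,4))
```

```text
[ 573.14831206 -193.24083492   37.17802291] [[ 0.006 -0.     1.   ]
 [-1.     0.004  0.006]
 [-0.004 -1.    -0.   ]] [ 0.35053119 -0.45005909 -0.24972042] 85.2743905779087
med ([571.66, -192.8], 47, 0.09)
```

Request:
{"api": "move_arm", "payload": {"commands": [[[0, 0, 0, 0, 0.005, -0.002, 0], [0, 0, 0, 0, 0, 0, 0], [0, 0, 0, 0, 0, 0, 150], [0, 0, 0, 0, 0, 0, 255], [0, 0, 0, 0, 0, 0, 255], [0, 0, 0, 0, 0, 0, 255], [0, 0, 0, 0, 0, 0, 255]]]}}

```text
t: 16.75
tool_pos: [572.9, -194.0, 36.0]
orientation: [0.503, -0.5, 0.498, -0.499]
force: [-0.3, 0.3, -0.5]
opening: 53.7
```

Run:
```python
from h import *
s,R=st(); print(s['tool_pos'],R.round(3),s['force'],s['opening'])
c=snap('wrist','w20.png')
print('med',arcfit(c,(571,-192.5),36,28,200,340,4))
```

```text
[ 572.94714931 -194.03385275   35.98425971] [[ 0.007  0.003  1.   ]
 [-1.     0.002  0.007]
 [-0.002 -1.     0.003]] [-0.28950997  0.26258833 -0.48607154] 53.7177149371701
med ([573.45, -193.61], 47, 0.09)
```

Request:
{"api": "move_arm", "payload": {"commands": [[[0, 0, 0, 0, -0.02, 0, 255], [0, 0, 0, 0, -0.045, 0, 255], [0, 0, 0, 0, -0.05, 0, 255], [0, 0, 0, 0, -0.05, 0, 255], [0, 0, 0, 0, -0.025, 0, 255], [0, 0, 0, 0.005, 0, -0.035, 255], [0, 0, 0, 0.006, 0, -0.05, 255], [0, 0, 0, 0.006, 0, -0.05, 255]]]}}

```text
t: 17.6
tool_pos: [470.9, -207.3, 190.7]
orientation: [0.504, -0.501, 0.496, -0.499]
force: [-0.1, -1.0, 0.5]
opening: 53.8
```

Request:
{"api": "move_arm", "payload": {"commands": [[[0, 0, 0, 0.006, 0, -0.026, 255], [0, 0, 0, 0, 0, 0, 255], [0, 0, 0, 0, 0, 0, 255]]]}}

```text
t: 17.9
tool_pos: [448.2, -212.7, 194.4]
orientation: [0.503, -0.5, 0.495, -0.501]
force: [-0.2, -0.4, -0.8]
opening: 53.7
```

```bash
python3 chk.py w21.png 36 112 446.9 -212
```

```text
[ 448.2 -212.7  194.4] yaxis [ 0.009 -0.003 -1.   ] zax [1.    0.007 0.009] [-0.2 -0.4 -0.8] 53.7
piece ([448.73, -212.5], 47, 0.26)
rim ([449.16, -214.61], 40, 0.44)
```

View pics/w21c.png

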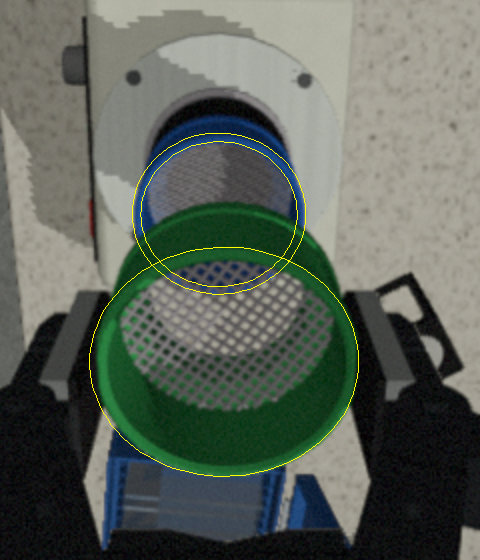

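Request:
{"api": "move_arm", "payload": {"commands": [[[0, 0, 0, 0, 0.01, -0.0028, 255], [0, 0, 0, 0, 0.025, 0, 255], [0, 0, 0, 0, 0.015, 0, 255], [0, 0, 0, 0, 0, 0, 255], [0, 0, 0, 0, 0, 0, 255]]]}}

```text
t: 18.45
tool_pos: [448.5, -211.8, 154.8]
orientation: [0.504, -0.501, 0.495, -0.5]
force: [-0.9, -0.9, -0.5]
opening: 53.5
```

```bash
python3 chk.py w22.png 36 112 446.9 -212
```

```text
[ 448.5 -211.8  154.8] yaxis [ 0.008 -0.002 -1.   ] zax [1.    0.011 0.008] [-0.9 -0.9 -0.5] 53.5
piece ([449.12, -211.62], 47, 0.08)
rim ([451.21, -216.28], 40, 1.11)
```

View pics/w22c.png

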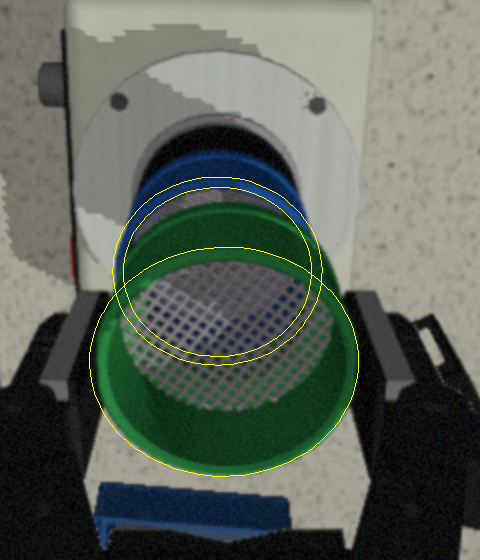

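Request:
{"api": "move_arm", "payload": {"commands": [[[0, 0, 0, 0.0005, 0, -0.003, 255], [0, 0, 0, 0, 0.006, 0, 255], [0, 0, 0, 0, 0.006, 0, 255], [0, 0, 0, 0, 0.003, 0, 255], [0, 0, 0, 0, 0, 0, 255]]]}}

```text
t: 19.0
tool_pos: [446.9, -212.8, 144.2]
orientation: [0.504, -0.501, 0.494, -0.501]
force: [-0.2, 0.3, -1.0]
opening: 53.7
```

```bash
python3 chk.py w23.png 36 112 446.9 -212
```

```text
[ 446.9 -212.8  144.2] yaxis [ 0.01  -0.004 -1.   ] zax [1.    0.011 0.01 ] [-0.2  0.3 -1. ] 53.7
piece ([447.5, -212.64], 47, 0.09)
rim ([447.67, -215.26], 40, 0.17)
```

View pics/w23c.png

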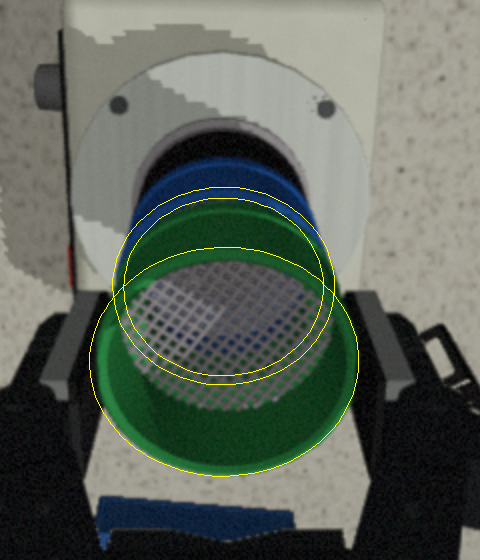

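Request:
{"api": "move_arm", "payload": {"commands": [[[0, 0, 0, -0.0008, 0.004, -0.0006, 255], [0, 0, 0, 0, 0.002, 0, 255], [0, 0, 0, 0, 0.001, 0, 255], [0, 0, 0, 0, 0, 0, 255]]]}}

```text
t: 19.45
tool_pos: [446.7, -212.6, 139.8]
orientation: [0.504, -0.501, 0.493, -0.501]
force: [-0.0, 0.3, 0.5]
opening: 53.7
```

```bash
python3 chk.py w24.png 36 112 446.9 -212
```

```text
[ 446.7 -212.6  139.8] yaxis [ 0.011 -0.005 -1.   ] zax [1.    0.011 0.01 ] [-0.   0.3  0.5] 53.7
piece ([447.32, -212.31], 47, 0.09)
rim ([447.5, -213.73], 40, 0.11)
```

View pics/w24c.png

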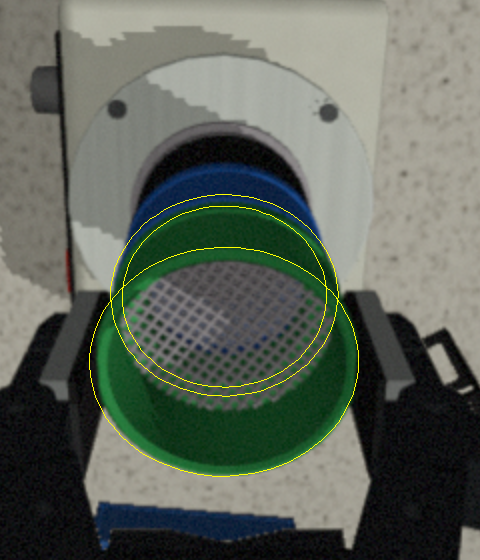

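Request:
{"api": "move_arm", "payload": {"commands": [[[0, 0, 0, 0, 0, 0, 0], [0, 0, 0, 0, 0, 0, 0], [0, 0, 0, 0, 0, 0, 0], [0, 0, 0, 0, 0, 0, 0], [0, 0, 0, 0, -0.03, 0, 0], [0, 0, 0, 0, -0.05, 0, 0], [0, 0, 0, 0, -0.03, 0, 0], [0, 0, 0, 0, 0, 0, 0]]]}}

```text
t: 20.3
tool_pos: [445.1, -211.6, 223.4]
orientation: [0.504, -0.501, 0.494, -0.5]
force: [0.0, -0.1, -0.6]
opening: 85.2
```

Run:
```python
from h import *
s,R=st(); print(s['tool_pos'],R.round(3),s['force'],s['opening'])
c=snap('wrist','w25.png')
for z in (138,140): print('medrim',arcfit(c,(446.6,-211.5),z,28,0,360,4),arcfit(c,(446.6,-211.5),z,28,0,360,4,fixr=False))
print('finerim',arcfit(c,(446.9,-212),112,28,20,160,3))
crop(c,'w25c.png',120,80,500,380,2)
```

```text
[ 445.14692779 -211.55823829  223.425227  ] [[ 0.011  0.009  1.   ]
 [-1.    -0.003  0.011]
 [ 0.003 -1.     0.009]] [ 0.03729987 -0.12092653 -0.56131784] 85.15417372231101
medrim ([447.47, -213.64], 120, 0.26) ([447.49, -213.76, 27.79], 120, 0.2)
medrim ([447.41, -212.57], 120, 0.41) ([447.46, -213.03, 27.45], 120, 0.15)
finerim ([447.37, -213.69], 47, 0.24)
```

View pics/w25c.png

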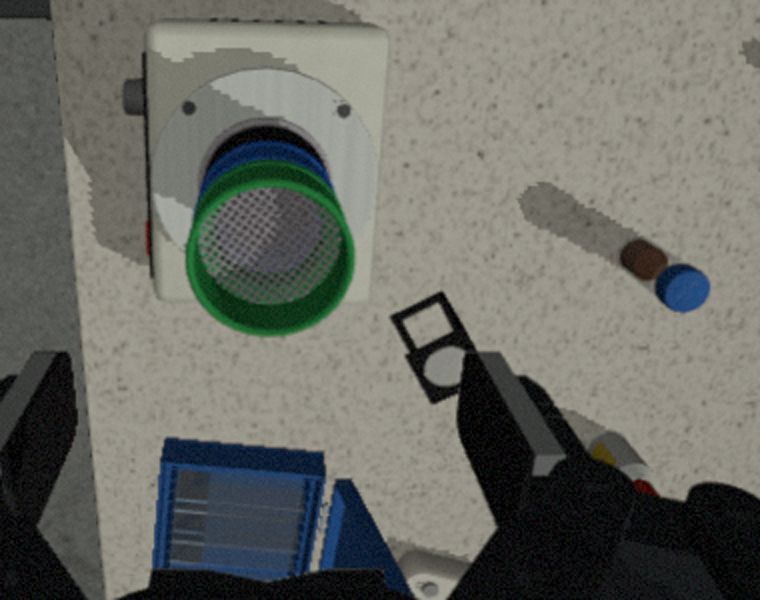

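Request:
{"api": "move_arm", "payload": {"commands": [[[-0.008, 0.01, 0, -0.03, 0, -0.0025, 0], [0, 0, 0, -0.05, 0, -0.0025, 0], [0, 0, 0, -0.06, 0, -0.0025, 0], [0, 0, 0, -0.06, 0.01, -0.0025, 0], [0, 0, 0, -0.06, 0.02, -0.0025, 0], [0, 0, 0, -0.06, 0.03, -0.0025, 0], [0, 0, 0, -0.05, 0.03, -0.0025, 0], [0, 0, 0, -0.02, 0.03, 0, 0]]]}}

```text
t: 21.15
tool_pos: [429.0, 87.5, 121.4]
orientation: [0.497, -0.499, 0.503, -0.501]
force: [-0.2, 0.2, 0.3]
opening: 85.2
```

Request:
{"api": "move_arm", "payload": {"commands": [[[0, 0, 0, 0, 0.01, 0, 0], [0, 0, 0, 0, 0, 0, 0]]]}}

```text
t: 21.35
tool_pos: [425.4, 89.8, 108.3]
orientation: [0.496, -0.502, 0.504, -0.497]
force: [-0.1, -0.7, -0.6]
opening: 85.3
```

Run:
```python
from h import *
s,R=st(); print(s['tool_pos'],R.round(3),s['force'],s['opening'])
c=snap('wrist','w26.png')
print('coarse',arcfit(c,(430,75),36,28,200,340,4),arcfit(c,(430,75),36,28,0,360,4))
```

```text
[425.35040217  89.78139284 108.33741774] [[-0.003 -0.012  1.   ]
 [-1.     0.001 -0.003]
 [-0.001 -1.    -0.012]] [-0.07718816 -0.66272564 -0.55257615] 85.34148413323928
coarse ([430.0, 75.53], 47, 0.1) ([430.02, 75.25], 120, 0.42)
```

View pics/w26.png

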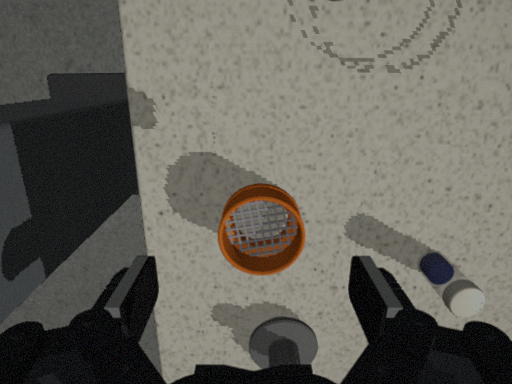

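Request:
{"api": "move_arm", "payload": {"commands": [[[0.01, 0, 0, 0.019, 0, 0.006, 0], [0, 0, 0, 0, 0.02, 0, 0], [0, 0, 0, 0, 0.035, 0, 0], [0, 0, 0, 0, 0.02, 0, 0], [0, 0, 0, 0, 0, 0, 0]]]}}

```text
t: 21.9
tool_pos: [432.7, 70.7, 52.4]
orientation: [-0.498, 0.496, -0.502, 0.504]
force: [-0.0, -0.2, 0.4]
opening: 85.1
```

Run:
```python
from h import *
s,R=st(); print(s['tool_pos'],R.round(3),s['force'],s['opening'])
c=snap('wrist','w27.png')
print('coarse',arcfit(c,(430,75),36,28,200,340,4),arcfit(c,(430,75),36,28,0,360,4))
```

```text
[432.68057013  70.73328402  52.38838344] [[-0.011  0.003  1.   ]
 [-1.     0.    -0.011]
 [-0.    -1.     0.003]] [-0.00646572 -0.22019122  0.40700787] 85.12452520971358
coarse ([430.02, 75.64], 47, 0.09) ([430.21, 75.29], 120, 0.43)
```

Request:
{"api": "move_arm", "payload": {"commands": [[[0, -0.01, 0, -0.0065, 0.006, -0.0036, 0], [0, 0, 0, 0, 0.014, 0, 0], [0, 0, 0, 0, 0.006, 0, 0], [0, 0, 0, 0, 0, 0, 0]]]}}

```text
t: 22.35
tool_pos: [431.8, 75.6, 34.5]
orientation: [-0.502, 0.498, -0.498, 0.502]
force: [0.5, 0.7, 0.3]
opening: 85.3
```

Run:
```python
from h import *
s,R=st(); print(s['tool_pos'],R.round(3),s['force'],s['opening'])
```

```text
[431.84305791  75.59466176  34.52055312] [[-0.001  0.007  1.   ]
 [-1.    -0.    -0.001]
 [ 0.    -1.     0.007]] [0.52226718 0.68601239 0.26174514] 85.31096106798347
```

Request:
{"api": "move_arm", "payload": {"commands": [[[0, 0, 0, 0, 0.002, -0.002, 0], [0, 0, 0, 0, 0, 0, 150], [0, 0, 0, 0, 0, 0, 255], [0, 0, 0, 0, 0, 0, 255], [0, 0, 0, 0, 0, 0, 255], [0, 0, 0, 0, 0, 0, 255]]]}}

```text
t: 22.95
tool_pos: [431.2, 75.6, 34.3]
orientation: [-0.502, 0.498, -0.498, 0.503]
force: [0.4, 0.5, 0.1]
opening: 53.6
```

Run:
```python
from h import *
s,R=st(); print(s['tool_pos'],R.round(3),s['force'],s['opening'])
c=snap('wrist','w28.png')
print('coarse',arcfit(c,(431,75),36,28,200,340,4))
```

```text
[431.15610709  75.5569037   34.34568344] [[-0.     0.009  1.   ]
 [-1.    -0.001 -0.   ]
 [ 0.001 -1.     0.009]] [0.36821709 0.4549266  0.08562891] 53.565623393625884
coarse ([431.77, 75.3], 47, 0.09)
```

View pics/w28.png

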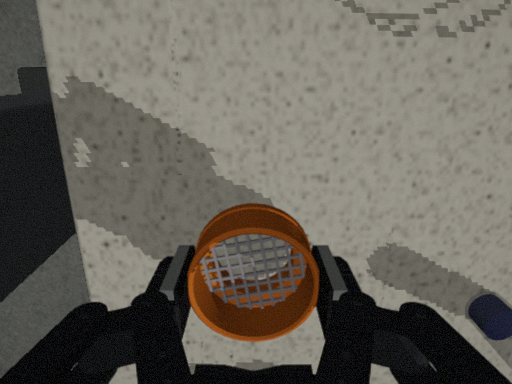

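Request:
{"api": "move_arm", "payload": {"commands": [[[0, 0, 0, 0, -0.02, 0, 255], [0, 0, 0, 0, -0.045, 0, 255], [0, 0, 0, 0, -0.05, 0, 255], [0, 0, 0, 0, -0.05, 0, 255], [0, 0, 0, 0, -0.05, 0, 255], [0, 0, 0, 0.02, -0.025, 0.0025, 255], [0, 0, 0, 0.04, 0, 0.0025, 255], [0, 0, 0, 0.05, 0, 0.0025, 255]]]}}

```text
t: 23.8
tool_pos: [433.5, -5.9, 220.4]
orientation: [0.503, -0.5, 0.497, -0.5]
force: [1.1, 0.2, -1.3]
opening: 53.8
```

Request:
{"api": "move_arm", "payload": {"commands": [[[0, 0, 0, 0.06, 0, 0.0025, 255], [0, 0, 0, 0.06, 0, 0.0025, 255], [0, 0, 0, 0.06, 0, 0.0025, 255], [0, 0, 0, 0.05, 0, 0.0025, 255], [0, 0, 0, 0.03, 0, 0.0025, 255], [0, 0, 0, 0, 0, 0, 255]]]}}

```text
t: 24.4
tool_pos: [443.4, -212.6, 220.6]
orientation: [0.502, -0.499, 0.497, -0.502]
force: [-0.9, 0.1, 0.8]
opening: 53.4
```

```bash
python3 chk.py w29.png 34.3 140 447.4 -212.6
```

```text
[ 443.4 -212.6  220.6] yaxis [ 0.009 -0.002 -1.   ] zax [1.    0.003 0.009] [-0.9  0.1  0.8] 53.4
piece ([444.05, -213.03], 47, 0.11)
rim ([449.97, -214.82], 40, 0.66)
```

View pics/w29c.png

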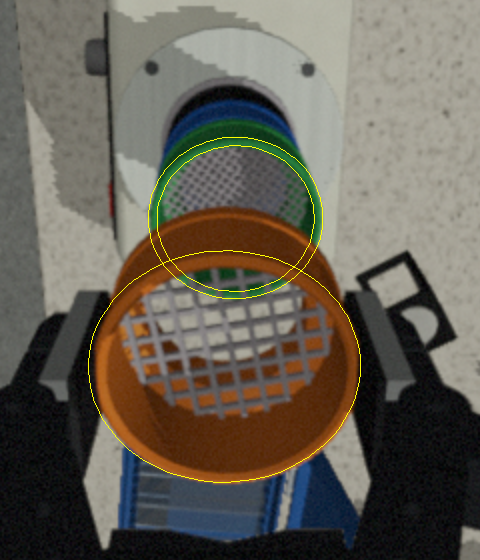

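Request:
{"api": "move_arm", "payload": {"commands": [[[0, 0, 0, 0, 0.01, 0.004, 255], [0, 0, 0, 0, 0.025, 0, 255], [0, 0, 0, 0, 0.016, 0, 255], [0, 0, 0, 0, 0, 0, 255], [0, 0, 0, 0, 0, 0, 255]]]}}

```text
t: 24.95
tool_pos: [447.4, -206.8, 180.1]
orientation: [0.504, -0.5, 0.496, -0.5]
force: [-0.3, -0.0, -0.3]
opening: 53.8
```

```bash
python3 chk.py w30.png 34.3 140 447.4 -212.6
```

```text
[ 447.4 -206.8  180.1] yaxis [ 0.008  0.    -1.   ] zax [1.    0.008 0.008] [-0.3 -0.  -0.3] 53.8
piece ([447.56, -207.38], 47, 0.25)
rim ([446.91, -213.96], 40, 0.34)
```

View pics/w30c.png

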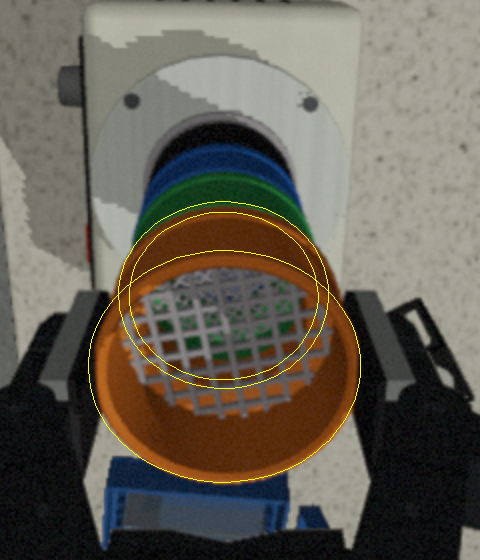

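Request:
{"api": "move_arm", "payload": {"commands": [[[0, 0, 0, 0.0072, 0, -0.0003, 255], [0, 0, 0, 0, 0.004, 0, 255], [0, 0, 0, 0, 0.003, 0, 255], [0, 0, 0, 0, 0, 0, 255]]]}}

```text
t: 25.4
tool_pos: [448.0, -213.2, 176.4]
orientation: [0.504, -0.5, 0.495, -0.501]
force: [0.3, 0.2, -1.0]
opening: 54.0
```

```bash
python3 chk.py w31.png 34.3 140 447.4 -212.6
```

```text
[ 448.  -213.2  176.4] yaxis [ 0.01  -0.002 -1.   ] zax [1.    0.008 0.01 ] [ 0.3  0.2 -1. ] 54.0
piece ([448.29, -213.72], 47, 0.24)
rim ([451.12, -215.69], 40, 0.95)
```

View pics/w31c.png

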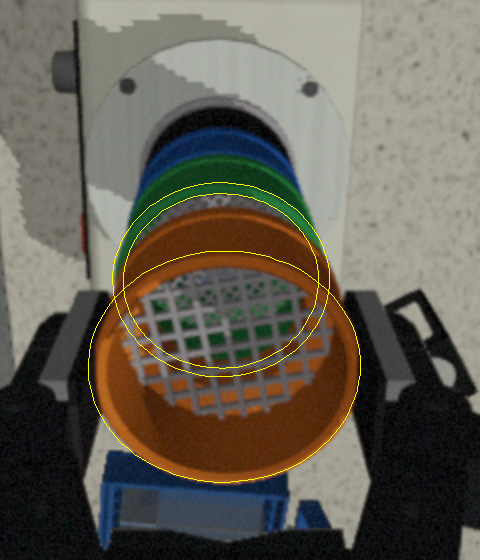

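Request:
{"api": "move_arm", "payload": {"commands": [[[0, 0, 0, -0.0013, 0.002, -0.0015, 255], [0, 0, 0, 0, 0.005, 0, 255], [0, 0, 0, 0, 0.004, 0, 255], [0, 0, 0, 0, 0.001, 0, 255], [0, 0, 0, 0, 0, 0, 255]]]}}

```text
t: 25.95
tool_pos: [446.8, -212.1, 166.6]
orientation: [0.504, -0.5, 0.495, -0.501]
force: [0.7, -0.9, -0.6]
opening: 54.0
```

```bash
python3 chk.py w32.png 34.3 140 447.4 -212.6
```

```text
[ 446.8 -212.1  166.6] yaxis [ 0.01  -0.002 -1.   ] zax [1.    0.008 0.01 ] [ 0.7 -0.9 -0.6] 54.0
piece ([447.01, -212.71], 47, 0.25)
rim ([447.33, -213.89], 40, 0.11)
```

View pics/w32c.png

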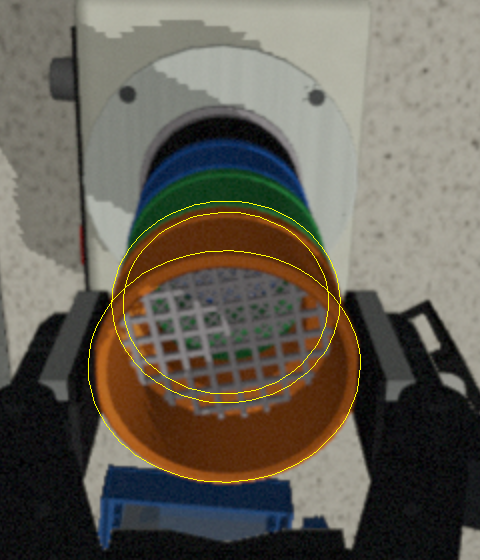

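Request:
{"api": "move_arm", "payload": {"commands": [[[0, 0, 0, 0, 0.0015, 0, 255], [0, 0, 0, 0, 0, 0, 255]]]}}

```text
t: 26.2
tool_pos: [447.0, -212.3, 166.2]
orientation: [0.504, -0.5, 0.495, -0.501]
force: [0.8, 0.9, -1.2]
opening: 53.8
```

Request:
{"api": "move_arm", "payload": {"commands": [[[0, 0, 0, 0, 0, 0, 0], [0, 0, 0, 0, 0, 0, 0], [0, 0, 0, 0, 0, 0, 0], [0, 0, 0, 0, 0, 0, 0], [0, 0, 0, 0, -0.03, 0, 0], [0, 0, 0, 0, -0.05, 0, 0], [0, 0, 0, 0, -0.03, 0, 0], [0, 0, 0, 0, 0, 0, 0]]]}}

```text
t: 27.0
tool_pos: [445.4, -211.5, 250.1]
orientation: [0.504, -0.5, 0.496, -0.5]
force: [-0.1, -0.5, 0.0]
opening: 85.3
```

Run:
```python
from h import *
s,R=st(); print(s['tool_pos'],R.round(3),s['force'],s['opening'])
c=snap('wrist','w33.png')
for z in (166,168): print('coarserim',arcfit(c,(447,-212),z,28,0,360,4),arcfit(c,(447,-212),z,28,0,360,4,fixr=False))
print('medrim',arcfit(c,(446.9,-212),140,28,20,160,3))
crop(c,'w33c.png',120,80,500,380,2)
```

```text
[ 445.42514199 -211.53183193  250.05198069] [[ 0.008  0.009  1.   ]
 [-1.    -0.     0.008]
 [ 0.001 -1.     0.009]] [-0.10918792 -0.46378519  0.02557947] 85.25785826107989
coarserim ([447.73, -213.92], 120, 0.23) ([447.75, -214.15, 27.75], 120, 0.2)
coarserim ([447.68, -212.82], 120, 0.41) ([447.72, -213.28, 27.5], 120, 0.12)
medrim ([447.6, -213.91], 47, 0.09)
```

View pics/w33c.png

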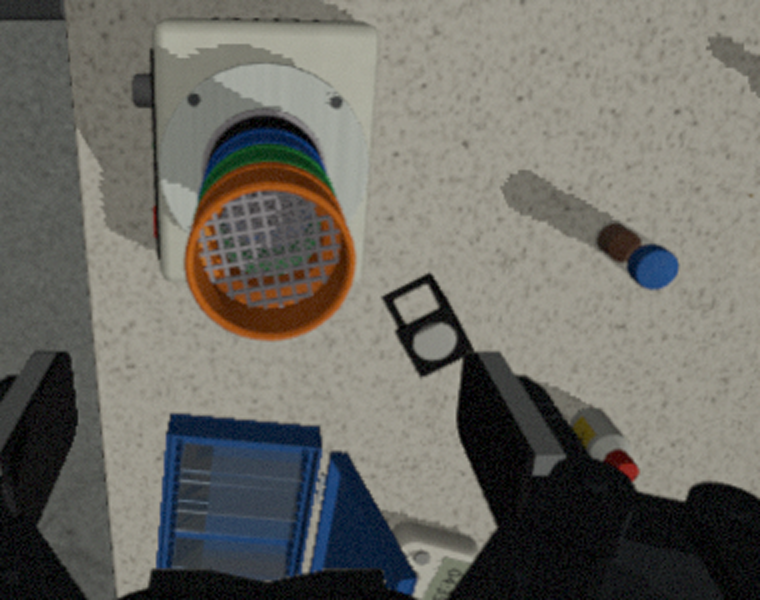

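Request:
{"api": "move_arm", "payload": {"commands": [[[-0.008, 0.008, 0, -0.03, 0, 0, 0], [0, 0, 0, -0.05, 0, 0, 0], [0, 0, 0, -0.05, 0, 0, 0], [0, 0, 0, -0.05, 0.02, 0, 0], [0, 0, 0, -0.04, 0.04, 0, 0], [0, 0, 0, -0.01, 0.05, 0, 0], [0, 0, 0, 0, 0.03, 0, 0], [0, 0, 0, 0, 0, 0, 0]]]}}

```text
t: 27.85
tool_pos: [441.1, -31.0, 129.6]
orientation: [0.498, -0.501, 0.504, -0.497]
force: [-0.0, 0.2, 0.2]
opening: 85.5
```

Run:
```python
from h import *
s,R=st(); print(s['tool_pos'],R.round(3),s['force'],s['opening'])
c=snap('wrist','w34.png')
print('disc',arcfit(c,(448,-36),14,28,0,180,4),arcfit(c,(448,-36),14,28,0,180,4,fixr=False))
print('knob',arcfit(c,(448,-36),43,12,0,360,4),arcfit(c,(448,-36),43,12,180,360,4))
overlay(c,'w34c.png',[((448,-36),14,28),((448,-36),43,12)],140,100,380,380,2)
```

```text
[441.12256596 -30.98143698 129.64284394] [[-0.002 -0.009  1.   ]
 [-1.     0.005 -0.002]
 [-0.005 -1.    -0.009]] [-0.01484871  0.19266773  0.24577132] 85.47343525666737
disc ([448.5, -35.54], 60, 0.25) ([448.57, -34.71, 27.35], 60, 0.09)
knob ([449.52, -38.52], 117, 0.78) ([450.82, -38.17], 60, 0.9)
```

View pics/w34c.png

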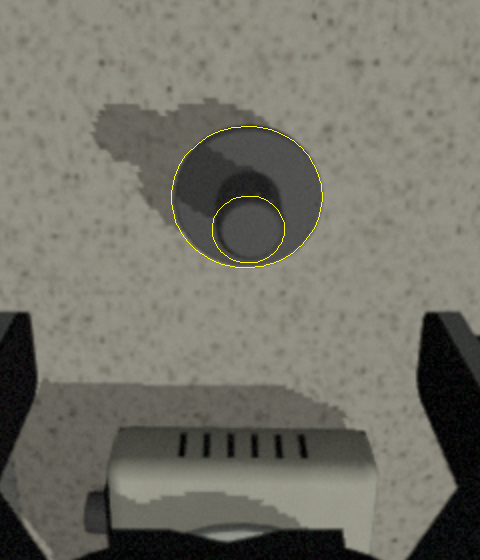

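Request:
{"api": "move_arm", "payload": {"commands": [[[0.008, 0, -0.003, 0.005, 0, 0.009, 0], [0, 0, 0, 0, 0.025, 0, 0], [0, 0, 0, 0, 0.04, 0, 0], [0, 0, 0, 0, 0.02, 0, 0], [0, 0, 0, 0, 0, 0, 0], [0, 0, 0, 0, 0, 0, 0]]]}}

```text
t: 28.5
tool_pos: [455.6, -40.4, 73.6]
orientation: [-0.501, 0.496, -0.497, 0.506]
force: [0.4, -0.2, -0.1]
opening: 85.5
```

Run:
```python
from h import *
s,R=st(); print(s['tool_pos'],R.round(3),s['force'],s['opening'])
c=snap('wrist','w35.png')
print('disc',arcfit(c,(448,-36),14,28,0,180,4),arcfit(c,(448,-36),14,28,-30,210,4,fixr=False))
print('knob',arcfit(c,(448,-36),43,12,0,360,4),arcfit(c,(448,-36),43,12,180,360,3))
overlay(c,'w35c.png',[((448.4,-36),14,28),((448.4,-36),43,12)],140,100,380,380,2)
```

```text
[455.56352717 -40.43102931  73.58915678] [[-0.006  0.014  1.   ]
 [-1.    -0.004 -0.006]
 [ 0.004 -1.     0.014]] [ 0.38133322 -0.15062903 -0.05553515] 85.51960959524425
disc ([448.78, -35.44], 60, 0.26) ([448.71, -35.12, 27.74], 80, 0.17)
knob ([449.28, -36.92], 120, 1.65) ([448.92, -34.87], 60, 0.6)
```

View pics/w35c.png

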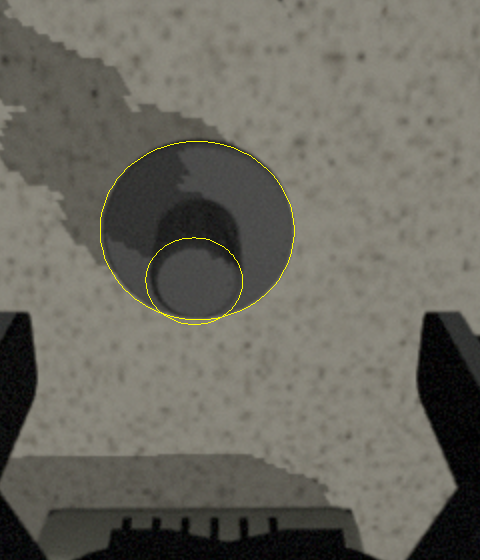

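Request:
{"api": "move_arm", "payload": {"commands": [[[-0.01, 0, 0.003, -0.0065, 0, -0.009, 0], [0, 0, 0, 0, 0.015, 0, 0], [0, 0, 0, 0, 0.015, 0, 0], [0, 0, 0, 0, 0.005, 0, 0], [0, 0, 0, 0, 0, 0, 0]]]}}

```text
t: 29.05
tool_pos: [450.4, -36.0, 48.2]
orientation: [-0.499, 0.497, -0.499, 0.504]
force: [-0.2, 0.3, 0.1]
opening: 85.6
```

Run:
```python
from h import *
s,R=st(); print(s['tool_pos'],R.round(3),s['force'],s['opening'])
```

```text
[450.39811007 -36.0241836   48.15885533] [[-0.006  0.007  1.   ]
 [-1.    -0.003 -0.006]
 [ 0.003 -1.     0.007]] [-0.24613763  0.34327512  0.05374268] 85.57354831112842
```

Request:
{"api": "move_arm", "payload": {"commands": [[[0, 0, 0, 0, 0.006, -0.002, 0], [0, 0, 0, 0, 0.0015, 0, 0], [0, 0, 0, 0, 0, 0, 0]]]}}

```text
t: 29.35
tool_pos: [448.6, -36.0, 41.8]
orientation: [-0.499, 0.497, -0.499, 0.504]
force: [0.7, -0.5, 0.2]
opening: 85.4
```

Run:
```python
from h import *
s,R=st(); print(s['tool_pos'],R.round(3),s['force'],s['opening'])
snap('wrist','w36.png')
```

```text
[448.58740559 -35.9607703   41.8215268 ] [[-0.006  0.006  1.   ]
 [-1.    -0.002 -0.006]
 [ 0.002 -1.     0.006]] [ 0.72182332 -0.46377895  0.24861348] 85.4109456236336
```

View pics/w36.png

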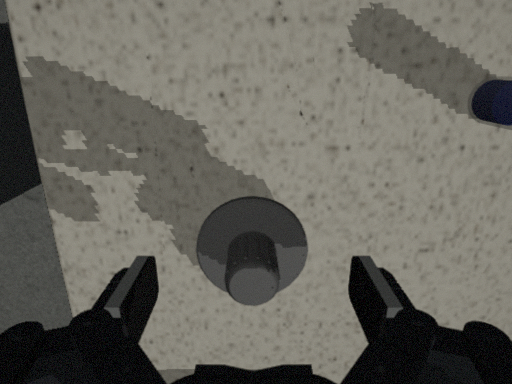

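Request:
{"api": "move_arm", "payload": {"commands": [[[0, 0, 0, 0, 0, 0, 120], [0, 0, 0, 0, 0, 0, 200], [0, 0, 0, 0, 0, 0, 255], [0, 0, 0, 0, 0, 0, 255], [0, 0, 0, 0, 0, 0, 255], [0, 0, 0, 0, 0, 0, 255], [0, 0, 0, 0, 0, 0, 255], [0, 0, 0, 0, 0, 0, 255]]]}}

```text
t: 30.2
tool_pos: [449.3, -36.2, 42.8]
orientation: [-0.5, 0.497, -0.499, 0.504]
force: [0.4, -0.6, 1.6]
opening: 21.8
```

Run:
```python
from h import *
s,R=st(); print(s['tool_pos'],R.round(3),s['force'],s['opening'])
c=snap('wrist','w37.png')
print('disc',arcfit(c,(448,-36),14,28,0,180,4))
```

```text
[449.33264818 -36.23726567  42.81669105] [[-0.006  0.008  1.   ]
 [-1.    -0.003 -0.006]
 [ 0.003 -1.     0.008]] [ 0.41721836 -0.63551997  1.5779302 ] 21.759455546141723
disc ([449.93, -35.19], 60, 0.26)
```

View pics/w37.png

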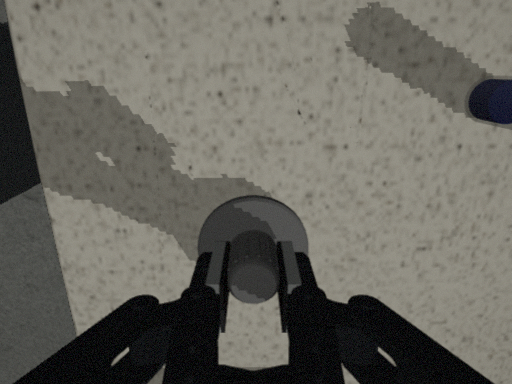

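Request:
{"api": "move_arm", "payload": {"commands": [[[0, 0, 0, 0, -0.02, 0, 255], [0, 0, 0, 0, -0.045, 0, 255], [0, 0, 0, 0, -0.05, 0, 255], [0, 0, 0, 0, -0.05, 0, 255], [0, 0, 0, 0, -0.05, 0, 255], [0, 0, 0, 0, -0.04, 0, 255], [0, 0, 0, 0.02, -0.015, 0, 255], [0, 0, 0, 0.045, 0, 0, 255]]]}}

```text
t: 31.05
tool_pos: [445.4, -82.1, 251.4]
orientation: [-0.5, 0.499, -0.499, 0.502]
force: [0.5, 0.1, -1.2]
opening: 22.1
```

Request:
{"api": "move_arm", "payload": {"commands": [[[0, 0, 0, 0.05, 0, 0, 255], [0, 0, 0, 0.05, 0, 0, 255], [0, 0, 0, 0.04, 0, 0, 255], [0, 0, 0, 0.02, 0, 0, 255], [0, 0, 0, 0, 0, 0, 255], [0, 0, 0, 0, 0, 0, 255]]]}}

```text
t: 31.65
tool_pos: [444.7, -208.7, 251.8]
orientation: [-0.5, 0.498, -0.5, 0.502]
force: [-0.6, 0.6, 0.1]
opening: 21.8
```

```bash
cat > chkl.py <<'E'
from h import *
import sys
f=sys.argv[1]
s,R=st(); print(s['tool_pos'].round(1),'yaxis',R[:,1].round(3),'zax',R[:,2].round(3),s['force'].round(1),round(s['opening'],1))
c=snap('wrist',f)
z=s['tool_pos'][2]-42.8+14; x=s['tool_pos'][:2]
print('disc',arcfit(c,x+[.6,.9],z,28,20,160,4))
P=x+[.6,.9]
print('rim',arcfit(c,(447.7,-212.7),168,28,30,150,3))
overlay(c,f[:-4]+'c.png',[((447.7,-212.7),168,28),((447.7,-212.7),168,25.2),(P,z,28)],140,100,380,380,2)
E
python3 chkl.py w38.png
```

```text
[ 444.7 -208.7  251.8] yaxis [ 0.004 -0.001 -1.   ] zax [ 1.    -0.004  0.004] [-0.6  0.6  0.1] 21.8
disc ([445.43, -207.24], 47, 0.43)
rim ([449.97, -215.7], 40, 0.57)
```

View pics/w38c.png

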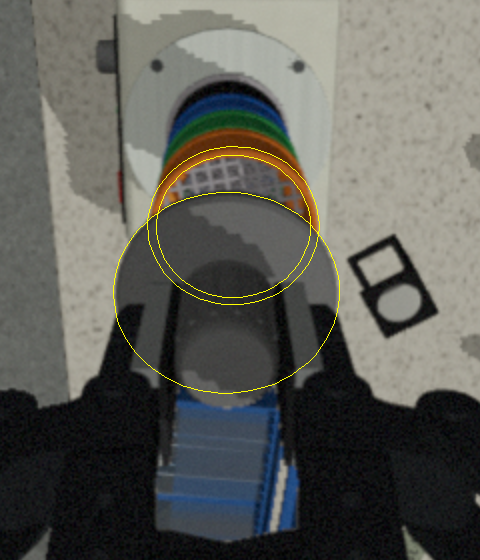

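Request:
{"api": "move_arm", "payload": {"commands": [[[0, 0, 0, 0.006, 0.01, 0.003, 255], [0, 0, 0, 0, 0.02, 0, 255], [0, 0, 0, 0, 0.016, 0, 255], [0, 0, 0, 0, 0, 0, 255], [0, 0, 0, 0, 0, 0, 255]]]}}

```text
t: 32.2
tool_pos: [447.5, -209.7, 213.2]
orientation: [0.501, -0.499, 0.499, -0.5]
force: [-0.4, 0.8, -0.9]
opening: 21.7
```

```bash
python3 chkl.py w39.png
```

```text
[ 447.5 -209.7  213.2] yaxis [ 0.003  0.    -1.   ] zax [1.    0.001 0.003] [-0.4  0.8 -0.9] 21.7
disc ([448.03, -208.47], 47, 0.41)
rim ([447.87, -214.12], 40, 0.27)
```

View pics/w39c.png

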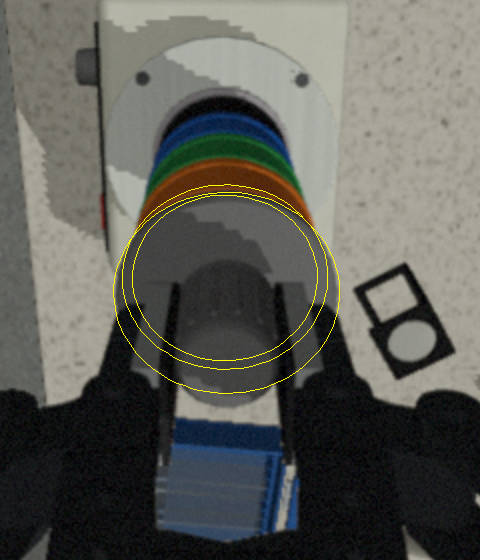

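Request:
{"api": "move_arm", "payload": {"commands": [[[0, 0, 0, 0.0063, 0, 0, 255], [0, 0, 0, 0, 0.003, 0, 255], [0, 0, 0, 0, 0, 0, 255], [0, 0, 0, 0, 0, 0, 255]]]}}

```text
t: 32.65
tool_pos: [447.9, -215.3, 211.9]
orientation: [0.501, -0.499, 0.498, -0.501]
force: [-0.7, 0.4, -0.9]
opening: 22.2
```

```bash
python3 chkl.py w40.png
```

```text
[ 447.9 -215.3  211.9] yaxis [ 0.005 -0.001 -1.   ] zax [1.    0.001 0.005] [-0.7  0.4 -0.9] 22.2
disc ([448.1, -211.22], 47, 1.02)
rim ([449.64, -215.89], 40, 0.63)
```

View pics/w40c.png

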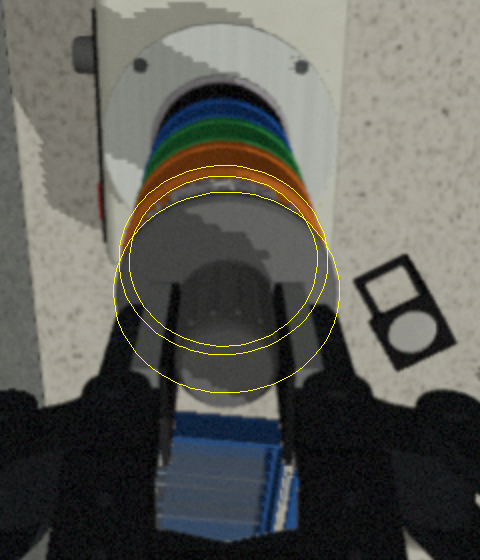

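Request:
{"api": "move_arm", "payload": {"commands": [[[0, 0, 0, -0.0018, 0.001, -0.001, 255], [0, 0, 0, 0, 0.004, 0, 255], [0, 0, 0, 0, 0.004, 0, 255], [0, 0, 0, 0, 0.001, 0, 255], [0, 0, 0, 0, 0, 0, 255]]]}}

```text
t: 33.2
tool_pos: [447.1, -213.7, 203.8]
orientation: [0.501, -0.499, 0.498, -0.501]
force: [1.1, -0.1, -0.6]
opening: 21.9
```

```bash
python3 chkl.py w41.png
```

```text
[ 447.1 -213.7  203.8] yaxis [ 0.005 -0.001 -1.   ] zax [1.    0.001 0.005] [ 1.1 -0.1 -0.6] 21.9
disc ([447.65, -212.35], 47, 0.25)
rim ([447.86, -214.76], 40, 0.11)
```

View pics/w41c.png

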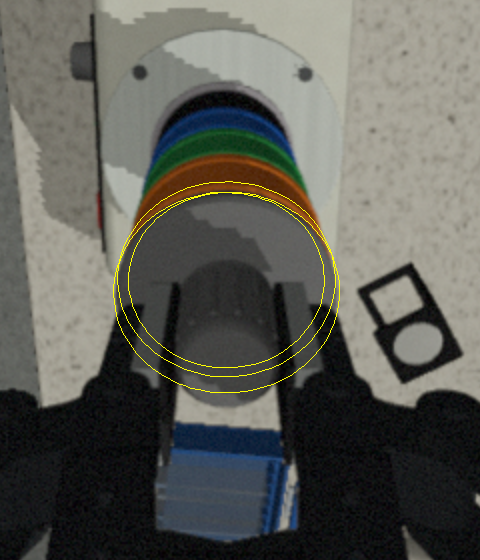

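Request:
{"api": "move_arm", "payload": {"commands": [[[0, 0, 0, 0, 0.002, 0, 255], [0, 0, 0, 0, 0, 0, 255], [0, 0, 0, 0, 0, 0, 255]]]}}

```text
t: 33.55
tool_pos: [447.4, -214.0, 202.9]
orientation: [-0.501, 0.499, -0.498, 0.502]
force: [-1.0, -0.2, -0.3]
opening: 22.3
```

Request:
{"api": "move_arm", "payload": {"commands": [[[0, 0, 0, 0, 0, 0, 150], [0, 0, 0, 0, 0, 0, 0], [0, 0, 0, 0, 0, 0, 0], [0, 0, 0, 0, 0, 0, 0], [0, 0, 0, 0, 0, 0, 0], [0, 0, 0, 0, -0.03, 0, 0], [0, 0, 0, 0, -0.05, 0, 0], [0, 0, 0, 0, -0.05, 0, 0]]]}}

```text
t: 34.35
tool_pos: [444.9, -212.1, 297.2]
orientation: [0.501, -0.5, 0.502, -0.498]
force: [0.9, 0.0, -0.0]
opening: 85.8
```

Request:
{"api": "move_arm", "payload": {"commands": [[[0, 0, 0, 0, 0, 0, 0], [0, 0, 0, 0, 0, 0, 0], [0, 0, 0, 0, 0, 0, 0]]]}}

```text
t: 34.65
tool_pos: [446.3, -213.3, 302.1]
orientation: [0.501, -0.499, 0.499, -0.501]
force: [0.2, -0.2, -0.4]
opening: 85.5
```

Run:
```python
from h import *
s,R=st(); print(s['tool_pos'],R.round(3),s['force'],s['opening'])
c=snap('wrist','w42.png')
print('disc',arcfit(c,(447.7,-213),174,28,20,160,3),arcfit(c,(447.7,-213),174,28,180,360,3),arcfit(c,(447.7,-213),174,28,0,360,3,fixr=False))
print('coarserim',arcfit(c,(447.7,-213),168,28,20,160,3))
crop(c,'w42c.png',120,80,500,380,2)
c=snap('scene','s42.png')
```

```text
[ 446.29541183 -213.31622202  302.12273323] [[ 0.001  0.004  1.   ]
 [-1.     0.     0.001]
 [-0.    -1.     0.004]] [ 0.21819953 -0.22222433 -0.43300915] 85.50480388662304
disc ([447.91, -213.51], 47, 0.25) ([447.96, -213.54], 60, 0.25) ([447.93, -213.51, 27.96], 120, 0.2)
coarserim ([448.01, -214.71], 47, 0.27)
```

View pics/w42c.png

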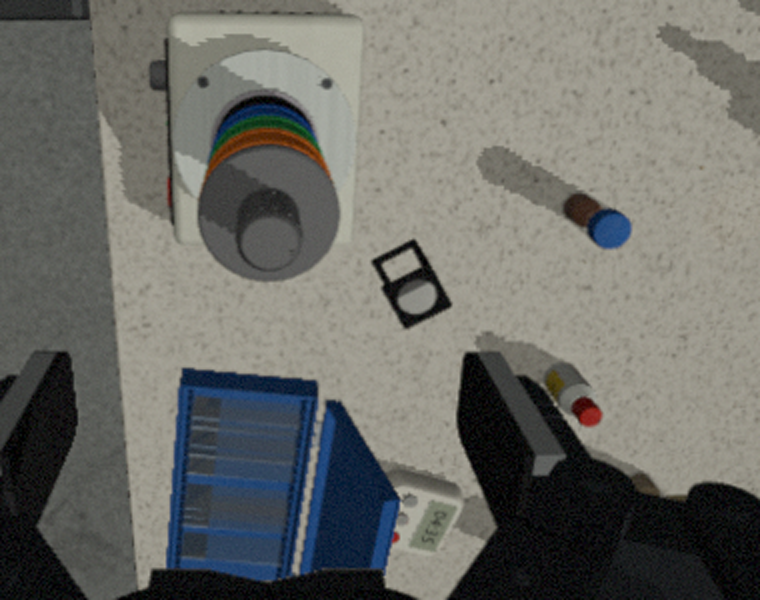

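View pics/s42.png

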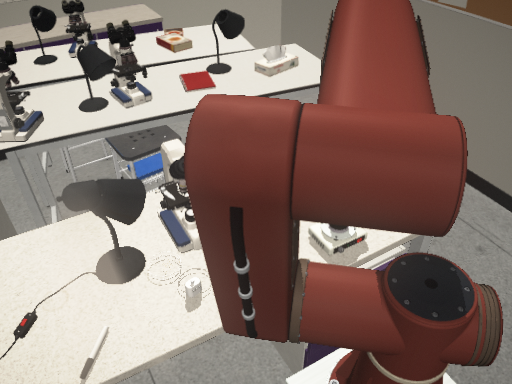

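Request:
{"api": "move_arm", "payload": {"commands": [[[0, 0, 0, -0.03, 0, 0, 0], [0, 0, 0, -0.05, 0, 0, 0], [0, 0, 0, -0.05, 0, 0, 0], [0, 0, 0, -0.04, 0, 0, 0], [0, 0, 0, 0, 0, 0, 0], [0, 0, 0, 0, 0, 0, 0]]]}}

```text
t: 35.35
tool_pos: [443.8, -81.0, 295.2]
orientation: [0.5, -0.5, 0.503, -0.498]
force: [-0.4, 0.4, 0.2]
opening: 85.7
```

Run:
```python
from h import *
s,R=st(); print(s['tool_pos'],s['force'],s['opening'])
c=snap('top','t43.png'); crop(c,'t43c.png',200,140,380,280,4.4)
print('disc top', arcfit(c,(447.7,-213),174,28,0,360,3,fixr=False))
a=load('top0.png')['color'].astype(int);b=c['color'].astype(int)
for n,x,y in [('vB',345,175),('vW',235,209),('tally',162,242)]:
    print(n,abs(a-b)[y-12:y+12,x-12:x+12].mean().round(2))
c=snap('wrist','w43.png'); cv2.imwrite('pics/w43c.png',cv2.resize(cv2.cvtColor(c['color'],4),None,fx=1.5,fy=1.5))
for n,z in [('ring',56),('pan',84),('fine',112),('med',140),('coarse',168),('lid disc',174)]:
    print(n,arcfit(c,(447.7,-213),z,28,60,120,3), proj(c,[447.7,-213+28,z]).round(1))
overlay(c,'w43o.png',[((447.4,-212.5),z,28) for z in (56,84,112,140,168,174)],120,120,380,384,3)
```

```text
[443.79815668 -80.96412441 295.24325764] [-0.43216139  0.44259205  0.23973586] 85.66914666338936
disc top few
vB 10.41
vW 11.35
tally 10.86
ring ([449.29, -212.71], 20, 0.42) [257.1 241.6]
pan ([446.16, -213.15], 20, 0.26) [257.2 253.4]
fine ([447.35, -214.09], 20, 0.25) [257.4 266.9]
med ([447.01, -214.09], 20, 0.22) [257.6 282.6]
coarse ([448.12, -215.21], 20, 0.18) [257.9 301.1]
lid disc ([448.0, -210.72], 20, 0.13) [258.  305.5]
```

View pics/w43c.png

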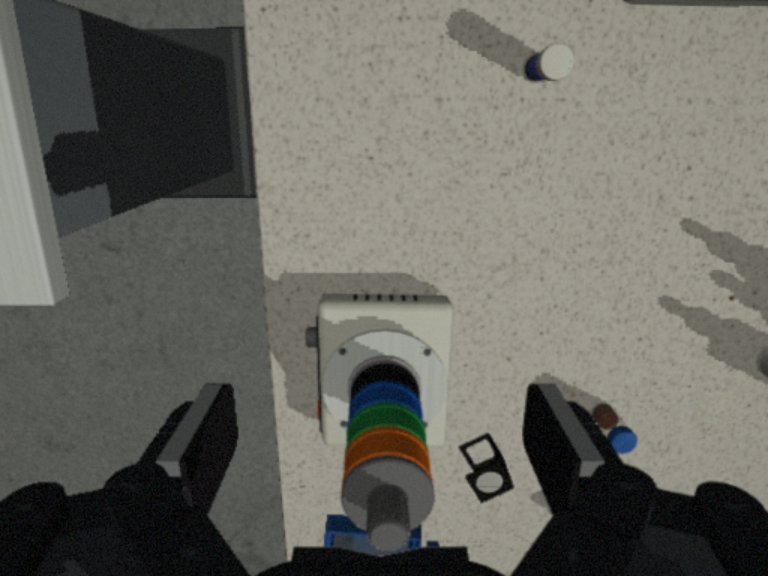

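View pics/t43c.png

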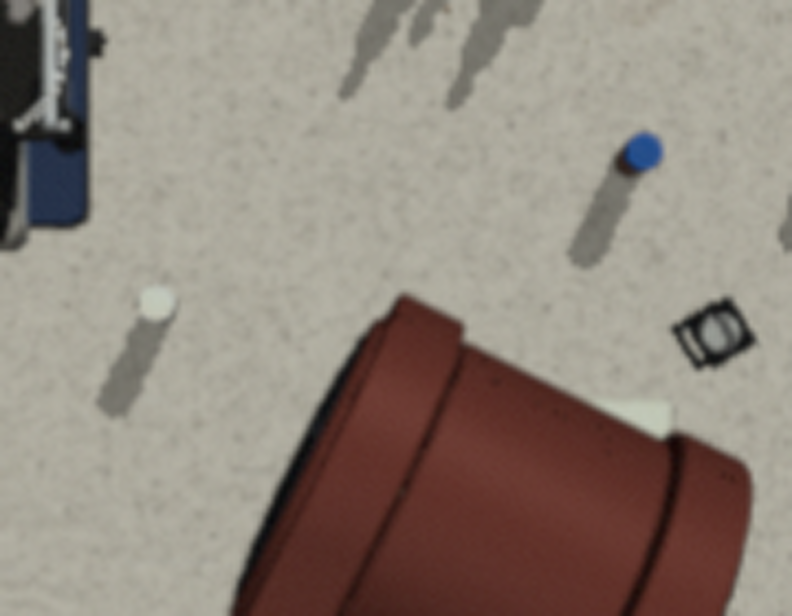

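View pics/w43o.png

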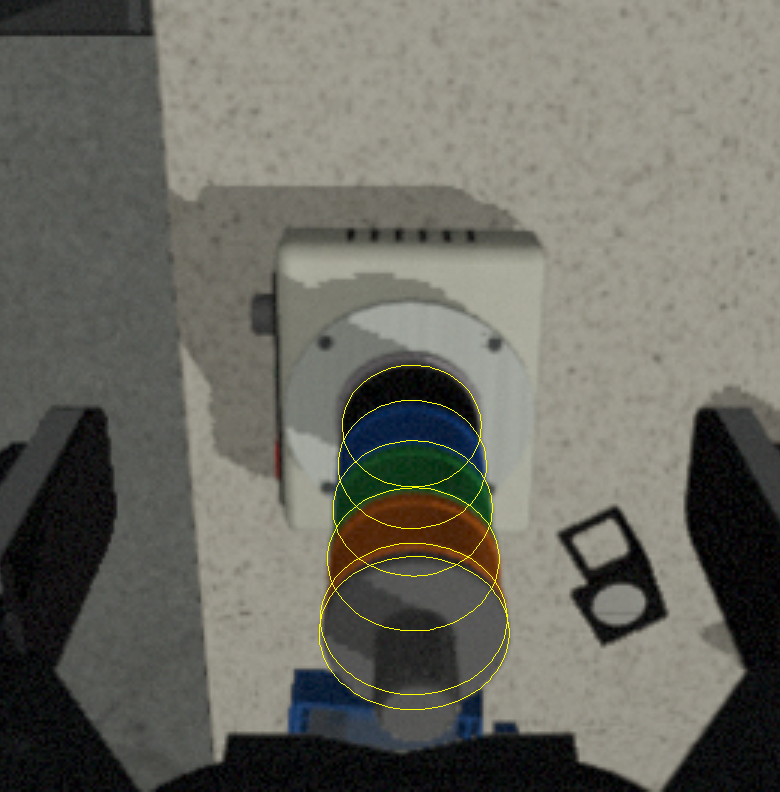

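```bash
python3 -c "
from h import *
print(manip.sign_off())"
```

```text
the job is handed in; nothing more can be done
None
```

I stacked the pan, the fine, medium and coarse sieves, and the lid on the shaker in order, released each one, and handed the job in at about 35 s. The gripper was open and well clear of the stack, touching nothing.

**Seating:** I measured from the wrist camera.
- Each piece was within about 1 mm of its calculated seated height when I let it go, and I saw no contact force above about 1.5 N.
- In the last wrist view the joints fall at the expected 84, 112, 140 and 168 mm, and the column looks straight and level.
- The axis fits of the pieces agree to about 1–2 mm, against the 4 mm limit.

**Bystanders:** The two vials stand where they did in the top camera pictures. The tally counter's patch in that picture changed no more than the vials' did, but I didn't view it up close.

**Checks that failed or disagreed:**
- The arm hid the stack from the top and scene cameras, so there is no second-camera check of the finished stack.
- Arc fits in that last view scattered by up to about 4 mm (the lid disc read 4.5 mm from the coarse rim in y). The view before it, from above, put those two within 1.2 mm. I put the scatter down to the fits picking the wrong edges.

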